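# Heft the sample jars and stack the heaviest at the bottom of the shipper

## Robot

A 6-joint arm with a two-finger parallel gripper is mounted at the origin on the work surface. World frame = base frame: x ahead of the robot, y to its left, z up, the work surface at z = 0. Lengths are in m, angles in rad, forces in N, time in s.
With the tool pointing down it reaches from about 0.25 to 0.725 m from the base axis. Payload 4 kg.
Tool frame: the origin (TCP) lies on the mounting face of the last link; the fingertips stand 173 mm ahead of it and the grasp point (between the pads) lies 155 mm ahead of it (env.tip_extent is the distance from the TCP to the fingertips, in m); z points along the fingers, y is the direction in which the jaws open and shut (so a half turn about z gives the same grasp; the last joint's range is limited). The gripper opens to 85 mm and grips with 20 to 120 N. Pads are 22 mm wide; open, the fingers measure 114 mm over their backs; the gripper's body (76 mm by 85 mm) begins 54 mm behind the grasp point. The pads swing forward as they close: fully open they stand 13 mm farther back than shut.
Start: joints at [0, 0.241, 0.005, 1.335, 0, 1.571], TCP at [0.5, 0, 0.405] pointing down, gripper open.
Joint ranges: [-2.72, 2.72], [-1.05, 1.87], [-1.09, 1.28], [-1.99, 2.15], [-1.42, 1.44], [-3.14, 3.14]. Speed limits (rad/s): [2.79, 2.79, 3.14, 3.14, 3.14, 3.14].

## Interface

Orientations are given as a rotation vector (axis times angle).
In Python, from rig import env gives the robot as it stands.
- The arm moves only by the tool step_arm, never from a script. Its argument "motion" is a list of rows, each an object with "fingers": the finger opening in mm, from 0 to 85.4; "travel": the shift along the tool's x, y, z in mm, a list of three; "yaw": the turn about the tool's z in degrees. A call has 1 to 5 rows; each row shifts and turns the pose as measured when the row begins, along the tool's axes as they then stand; what a row does not reach is not made up. A row lasts 1/10 s, in which the tool goes at most 50 mm and 8.59 degrees, less where a joint would pass 70% of its speed; a pose out of reach is approached as far as the arm can. A call with a gripper value outside its range is refused whole. The fingers move at their own pace and stop on an object; "force" is the grip in N (left out, the last holds). Time passes only in rows, so rows that do not move let the fingers close. It gives the time, the measured TCP pose, the force and the opening at its end, in the units of the state.
- env.read_state(): the state, without advancing time (a new reading comes with each control period).
- env.snapshot(name): name is "scene" or "side" or "wrist"; returns a dict with "pixels" (384x512x3 uint8, blue, green, red), "z_map" (384x512 float32, m along the optical axis (not along the pixel's ray), 0 where there is no reading), "fx", "fy", "cx", "cy" (pixels), "k1" (the pictures are not rectified: a ray, as slopes to the right and down, at radius r is drawn at 1 + k1 r^2 times it, then the intrinsics apply), "R" (3x3) and "t" (3): a world point X has camera coordinates R X + t; the wrist camera has in their place "tool_from_camera" (4x4, takes a point from camera to tool coordinates, whose origin is the TCP and whose axes are the flange's). Camera axes: x right, y down, z forward; pixel columns grow to the right and rows downward; lengths in m; the calibration is good to about 2 mm. A picture is of the moment at which its call begins: read the wrist's pose just before it.
- env.hand_in(): hands the job in, once; it reports no verdict.
The state is a dict: "time_s": time; "qpos": joint angles; "qvel": joint speeds; "tau": joint torques, N m; "eef_pos": TCP position; "eef_rot": TCP orientation; "contact_force": force on the tool from outside, world axes, zero at the start; "torque": the same for the moment, N m; "finger_gap": finger opening in m.
Only numpy, scipy, OpenCV 4.12 (cv2) and the standard library are available. Lean on these libraries where they do the work, as an engineer would, in place of code of your own. Each camera call takes 0.05 s, during which the arm holds its last target.

## Task

Of the three look-alike blue-capped sample jars on the bench one holds a rock and is clearly heavier than the other two, which only lifting will tell. Stand the heaviest jar upright in the big round well of the white foam shipper first, then stand either one of the lighter jars squarely on top of it, lowering them rather than dropping them in. The shipper takes only two: leave the third jar standing upright on the bench.

Things in the scene. Friction and masses are not known exactly. Their poses are not given: they have to be found in the camera images.
- jar_a: one of three look-alike white plastic sample jars with a blue screw cap. 78 mm high overall; body 60 mm in diameter, cap 64 mm in diameter and 22 mm high, flat on top so that another jar can stand on it. Origin: centre of its underside; z up. One of the three holds a rock and weighs 350 to 450 g in all; the other two hold next to nothing, 95 to 145 g each. Any may be the heavy one
- jar_b: one of three look-alike white plastic sample jars with a blue screw cap. 78 mm high overall; body 60 mm in diameter, cap 64 mm in diameter and 22 mm high, flat on top so that another jar can stand on it. Origin: centre of its underside; z up. One of the three holds a rock and weighs 350 to 450 g in all; the other two hold next to nothing, 95 to 145 g each. Any may be the heavy one
- jar_c: one of three look-alike white plastic sample jars with a blue screw cap. 78 mm high overall; body 60 mm in diameter, cap 64 mm in diameter and 22 mm high, flat on top so that another jar can stand on it. Origin: centre of its underside; z up. One of the three holds a rock and weighs 350 to 450 g in all; the other two hold next to nothing, 95 to 145 g each. Any may be the heavy one
- shipper: white foam shipper base, a block 170 mm (its x) by 150 mm (its y) by 45 mm high, fixed to the bench. Origin: centre of its underside, on the bench; z up. In its middle, on its z axis, is a round well 74 mm in diameter and 30 mm deep: its flat floor lies 15 mm above the bench, and a jar standing in it sticks out 48 mm above the block. The row of small holes on its +x side is not used
Mind the look-alikes: they are no part of the job. What is shaped like the jar_b but grey or turquoise is not meant.

How it is judged:
On the way, in this order (a step that is already met when the one before it is completed fails the run):
1. the heaviest jar stands upright on the floor of the shipper's well, let go ((((horizontal distance between jar_a and shipper below 0.014 m and z of jar_a in the frame of shipper between 0.009 and 0.021 m and contact force between jar_a and shipper above 2.4 N) and angle between jar_a's own z axis and vertical below 0.17 rad and contact force between jar_a and the fingers below 0.5 N) or ((horizontal distance between jar_b and shipper below 0.014 m and z of jar_b in the frame of shipper between 0.009 and 0.021 m and contact force between jar_b and shipper above 2.4 N) and angle between jar_b's own z axis and vertical below 0.17 rad and contact force between jar_b and the fingers below 0.5 N) or ((horizontal distance between jar_c and shipper below 0.014 m and z of jar_c in the frame of shipper between 0.009 and 0.021 m and contact force between jar_c and shipper above 2.4 N) and angle between jar_c's own z axis and vertical below 0.17 rad and contact force between jar_c and the fingers below 0.5 N))), for 0.2 s.
2. a second jar stands upright on top of it ((((horizontal distance between jar_a and shipper below 0.02 m and z of jar_a in the frame of shipper between 0.085 and 0.101 m) and angle between jar_a's own z axis and vertical below 0.17 rad) or ((horizontal distance between jar_b and shipper below 0.02 m and z of jar_b in the frame of shipper between 0.085 and 0.101 m) and angle between jar_b's own z axis and vertical below 0.17 rad) or ((horizontal distance between jar_c and shipper below 0.02 m and z of jar_c in the frame of shipper between 0.085 and 0.101 m) and angle between jar_c's own z axis and vertical below 0.17 rad))), for 0.2 s.
At the end, for the whole second after the job is handed in: Heaviest jar in the well (14 mm of its axis, underside 9-21 mm above the bench); a lighter one on top (20 mm of the axis, underside 85-101 mm up); the third on the bench (within 10 mm); all within 10 deg of upright, released, at rest. Contact forces: stack over 3.5 N, top jar under 2.4 N (((horizontal distance between jar_a and shipper below 0.014 m and z of jar_a in the frame of shipper between 0.009 and 0.021 m and contact force between jar_a and shipper above 3.5 N) or (horizontal distance between jar_b and shipper below 0.014 m and z of jar_b in the frame of shipper between 0.009 and 0.021 m and contact force between jar_b and shipper above 3.5 N) or (horizontal distance between jar_c and shipper below 0.014 m and z of jar_c in the frame of shipper between 0.009 and 0.021 m and contact force between jar_c and shipper above 3.5 N)) and (((horizontal distance between jar_a and shipper below 0.02 m and z of jar_a in the frame of shipper between 0.085 and 0.101 m) and (contact force between jar_a and jar_b below 2.4 N and contact force between jar_a and jar_c below 2.4 N)) or ((horizontal distance between jar_b and shipper below 0.02 m and z of jar_b in the frame of shipper between 0.085 and 0.101 m) and (contact force between jar_b and jar_a below 2.4 N and contact force between jar_b and jar_c below 2.4 N)) or ((horizontal distance between jar_c and shipper below 0.02 m and z of jar_c in the frame of shipper between 0.085 and 0.101 m) and (contact force between jar_c and jar_a below 2.4 N and contact force between jar_c and jar_b below 2.4 N))) and (height (world z) of jar_a between -0.01 and 0.01 m or height (world z) of jar_b between -0.01 and 0.01 m or height (world z) of jar_c between -0.01 and 0.01 m) and angle between each of jar_a, jar_b, jar_c's own z axis and vertical below 0.17 rad and linear speed of each of jar_a, jar_b, jar_c below 0.03 m/s and contact force between each of jar_a, jar_b, jar_c and the fingers below 0.5 N); the robot touches nothing.
It fails at once if a jar is dropped into the shipper or onto the stack: it moves faster than 0.9 m/s (a free fall of about 40 mm) while within 40 mm of the well's axis and with its underside below 125 mm ((horizontal distance between jar_a and shipper below 0.04 m and z of jar_a in the frame of shipper below 0.125 m and linear speed of jar_a above 0.9 m/s) or (horizontal distance between jar_b and shipper below 0.04 m and z of jar_b in the frame of shipper below 0.125 m and linear speed of jar_b above 0.9 m/s) or (horizontal distance between jar_c and shipper below 0.04 m and z of jar_c in the frame of shipper below 0.125 m and linear speed of jar_c above 0.9 m/s)).
It also fails if it takes over 72 s, if anything falls off the work surface, if the arm or the gripper's body presses on something with over 40 N, if the wrist force passes 120 N, or if a joint passes its speed limit or range.

## Working session

There is one attempt and no reset: what is moved stays moved. The work goes in short steps, Python scripts to look and compute and a tool call to move; the robot and the scene stay as the last step left them, time stands still between calls to the robot, and variables do not carry over. Pictures are saved under pics/ and viewed, and the job is handed in when it is done.

Besides the shell and the picture viewer there is one more tool, called after "Emit:" as name(argument=value, ...), one argument or row to a line, values as JSON. step_arm: Moves the arm, as the interface text tells. Its arguments: {"type":"object","properties":{"motion":{"type":"array"},"force":{"type":"number"}},"required":["motion"]}

```bash
mkdir -p pics; ls; cat > h.py <<'E'
import numpy as np, cv2
from rig import env
from scipy.spatial.transform import Rotation as Rn
def tw(s,state=None):
    """world_from_camera R,t"""
    if 'R' in s and s['R'] is not None:
        R=np.array(s['R']);t=np.array(s['t']);return R.T,-R.T@t
    T=np.array(s['tool_from_camera']);Rt=Rn.from_rotvec(state['eef_rot']).as_matrix()
    return Rt@T[:3,:3],Rt@T[:3,3]+np.array(state['eef_pos'])
def undist(s,u,v):
    xd=(u-s['cx'])/s['fx'];yd=(v-s['cy'])/s['fy'];x,y=xd,yd
    for _ in range(20):
        r2=x*x+y*y;f=1+s['k1']*r2;x=xd/f;y=yd/f
    return x,y
def cloud(s,state=None):
    v,u=np.mgrid[0:384,0:512].astype(float)
    x,y=undist(s,u,v);z=s['z_map'];R,t=tw(s,state)
    P=np.stack([x*z,y*z,z],-1)@R.T+t
    P[z<=0]=np.nan
    return P
def onplane(s,u,v,h,state=None):
    x,y=undist(s,float(u),float(v));R,t=tw(s,state);d=R@np.array([x,y,1.]);k=(h-t[2])/d[2];return t+k*d
E
python3 - <<'E'
from h import *
st=env.read_state();print(st, env.tip_extent)
for n in ['scene','side','wrist']:
    s=env.snapshot(n);cv2.imwrite(f'pics/{n}0.png',s['pixels']);np.save(f'pics/{n}0.npy',s,allow_pickle=True)
    print(n,{k:v for k,v in s.items() if k not in('pixels','z_map')})
E
```

```text
pics
{'time_s': 0.0, 'qpos': array([6.91090022e-06, 2.41419676e-01, 3.72626383e-03, 1.33521204e+00,
       1.22060672e-05, 1.57081214e+00]), 'qvel': array([-0.00061671, -0.0012729 , -0.00028069, -0.00046281,  0.0004075 ,
        0.0002648 ]), 'tau': array([ 5.50268451e-04, -3.72315860e+01,  2.52406776e+01,  1.67737965e-02,
        2.29149265e-05,  1.14679995e-05]), 'eef_pos': array([4.99729328e-01, 5.04158887e-06, 4.03810017e-01]), 'eef_rot': array([-2.2203901 , -2.22037031,  0.00232801]), 'contact_force': array([-0.76208476, -0.37464746,  0.51586616]), 'torque': array([ 0.02558258, -0.01277008, -0.00166654]), 'finger_gap': 0.0855523067348863} 0.1734
scene {'fx': 446.5432111583599, 'fy': 446.5432111583599, 'cx': 249.31533118699463, 'cy': 195.26257200032956, 'k1': 0.026967898837665847, 'R': array([[-0.40035726,  0.91630682,  0.00979165],
       [ 0.46146035,  0.21083211, -0.86174484],
       [-0.79168707, -0.34048734, -0.50724743]]), 't': array([ 0.17652134, -0.19730865,  1.38252704])}
side {'fx': 355.5085319751371, 'fy': 355.5085319751371, 'cx': 256.0169869234075, 'cy': 188.15782082141538, 'k1': -0.029078672978102505, 'R': array([[-0.73074917, -0.68246733, -0.01561993],
       [-0.486934  ,  0.53714624, -0.68874466],
       [ 0.47843592, -0.49569371, -0.72483572]]), 't': array([0.42473734, 0.27605554, 0.54447336])}
wrist {'fx': 300.5135019642862, 'fy': 300.5135019642862, 'cx': 253.18372381954805, 'cy': 189.03323856530562, 'k1': 0.023594226737379733, 'tool_from_camera': array([[-1.17531507e-03, -9.55230247e-01, -2.95861105e-01,
         7.47571383e-02],
       [ 9.99999224e-01, -1.24524319e-03,  4.79272299e-05,
         9.15723041e-04],
       [-4.14200564e-04, -2.95860819e-01,  9.55230969e-01,
         2.95594967e-02],
       [ 0.00000000e+00,  0.00000000e+00,  0.00000000e+00,
         1.00000000e+00]])}
```

View pics/scene0.png

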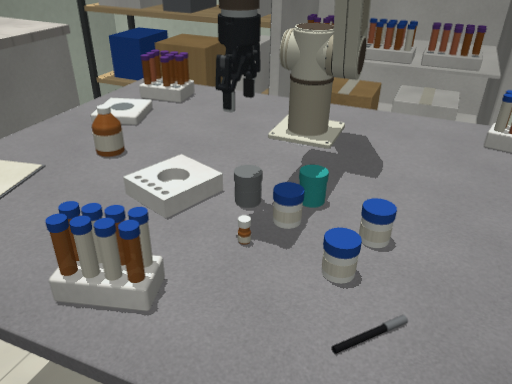

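View pics/side0.png

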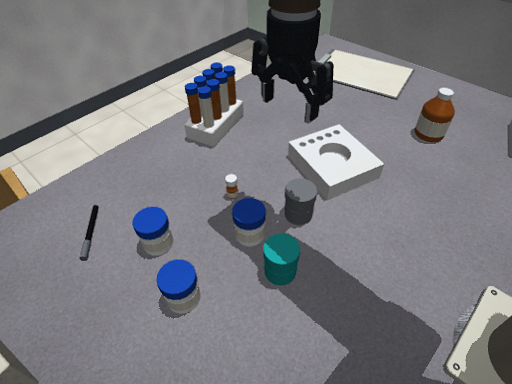

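View pics/wrist0.png

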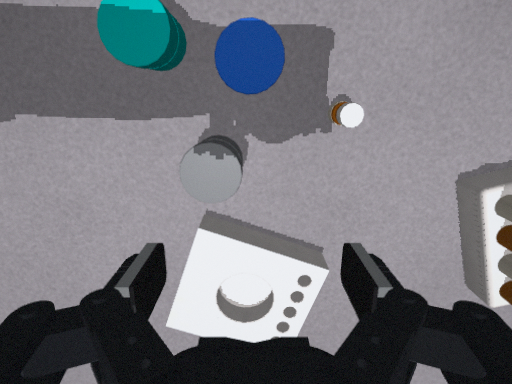

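The scene view shows three blue-capped jars at scene px (288,192), (378,212) and (341,243). The look-alikes to avoid are grey (248,172) and turquoise (313,173), with the blue-capped tubes at left. The shipper is at (173,180); the decoy foam piece at (122,110) is far away.

```bash
python3 - <<'E'
from h import *
st=env.read_state()
for n in ['scene','side','wrist']:
    s=np.load(f'pics/{n}0.npy',allow_pickle=True).item();P=cloud(s,st if n=='wrist' else None)
    hsv=cv2.cvtColor(s['pixels'],cv2.COLOR_BGR2HSV)
    for nm,m in [('blue',cv2.inRange(hsv,(108,150,60),(125,255,255))),('teal',cv2.inRange(hsv,(80,150,60),(98,255,255)))]:
        m=(m>0)&(abs(P[...,2]-.078)<.008)
        k,l,stt,c=cv2.connectedComponentsWithStats(m.astype(np.uint8))
        for i in range(1,k):
            if stt[i,4]<100: continue
            q=P[l==i]; (cx,cy),r=cv2.minEnclosingCircle((q[:,:2]*1000).astype(np.float32))
            print(n,nm,c[i].round(),stt[i,4],'med z',np.median(q[:,2]).round(4),'circ',round(cx,1),round(cy,1),round(r,1),'mean',(q.mean(0)*1000).round(1))
    # shipper top
    m=(abs(P[...,2]-.045)<.004)&(s['pixels'].min(2)>150)
    k,l,stt,c=cv2.connectedComponentsWithStats(m.astype(np.uint8))
    for i in range(1,k):
        if stt[i,4]<300: continue
        q=P[l==i][:,:2]*1000; print(n,'white',c[i].round(),stt[i,4],cv2.minAreaRect(q.astype(np.float32)))
    s['pixels'][m]=(0,0,255)
    cv2.imwrite(f'pics/{n}_w.png',s['pixels'])
    # all non-table heights
    # grey jar
    m=(abs(P[...,2]-.078)<.006)
    k,l,stt,c=cv2.connectedComponentsWithStats(m.astype(np.uint8))
    for i in range(1,k):
        if stt[i,4]<150: continue
        q=P[l==i][:,:2]*1000; print(n,'h78',c[i].round(),cv2.minEnclosingCircle(q.astype(np.float32)))
E
```

```text
scene blue [288. 191.] 461 med z 0.0782 circ 496.7 111.2 33.1 mean [502.3 112.8  77.4]
scene blue [379. 209.] 557 med z 0.0784 circ 488.8 291.3 32.9 mean [493.9 291.9  77.7]
scene blue [342. 240.] 761 med z 0.0786 circ 617.9 251.1 33.2 mean [623.2 252.   77.9]
scene teal [314. 173.] 379 med z 0.078 circ 396.8 134.0 33.2 mean [402.1 136.1  77.2]
scene white [173. 176.] 1811 ((488.0146789550781, -171.2390899658203), (153.94020080566406, 172.0225372314453), 70.24422454833984)
scene h78 [34. 60.] ((-77.69107055664062, -1151.2783203125), 175.57763671875)
scene h78 [452.  63.] ((-754.171875, 362.65911865234375), 108.91761016845703)
scene h78 [309. 113.] ((12.46630573272705, 5.657751083374023), 59.520565032958984)
scene h78 [248. 172.] ((456.6762390136719, 2.0058321952819824), 33.837623596191406)
scene h78 [314. 172.] ((396.4681091308594, 134.54202270507812), 33.398170471191406)
scene h78 [289. 191.] ((496.7528381347656, 111.1376953125), 33.09370422363281)
scene h78 [379. 208.] ((487.7403259277344, 292.10662841796875), 32.9992790222168)
scene h78 [342. 239.] ((617.8758544921875, 251.0786285
[... 938 characters left out ...]
4.0558166503906, 134.8760528564453), 31.857389450073242)
side h78 [176. 277.] ((487.09320068359375, 291.11749267578125), 32.681175231933594)
wrist blue [249.  56.] 4092 med z 0.0794 circ 496.8 108.0 31.4 mean [496.8 108.8  79.4]
wrist teal [135.  31.] 4221 med z 0.0793 circ 395.7 131.7 32.1 mean [397.  128.7  79.1]
wrist white [240. 288.] 9740 ((488.9346923828125, -174.07598876953125), (150.60769653320312, 171.0617218017578), 70.43680572509766)
wrist h78 [135.  30.] ((395.5561218261719, 131.77157592773438), 32.315189361572266)
wrist h78 [249.  55.] ((496.5778503417969, 108.2330322265625), 32.12946319580078)
wrist h78 [211. 172.] ((457.3340759277344, -0.15420673787593842), 32.294498443603516)
```

```bash
cat > d.py <<'E'
import sys
from h import *
# usage: d.py x y z jawdeg  -> remaining delta in tool axes (mm), yaw deg
a=[float(v) for v in sys.argv[1:]]
st=env.read_state();R=Rn.from_rotvec(st['eef_rot']).as_matrix();p=st['eef_pos']
print('t',round(st['time_s'],2),'pos',p.round(4),'jaw',np.degrees(np.arctan2(R[1,1],R[0,1])).round(1),'tilt',np.degrees(np.arccos(-R[2,2])).round(2),'F',st['contact_force'].round(2),'gap',round(st['finger_gap'],4),'q',st['qpos'].round(2))
if len(a)>=3:
    d=(np.array(a[:3])-p)*1000
    print('tool delta mm',(R.T@d).round(1))
    if len(a)>3:
        j=np.degrees(np.arctan2(R[1,1],R[0,1]));e=(j-a[3]+90)%180-90;print('yaw',e.round(1))
E
python3 d.py .496 .111 .30 30
```

```text
t 0.15 pos [ 0.4998 -0.      0.404 ] jaw 0.0 tilt 0.1 F [-0.3  -0.68 -0.3 ] gap 0.0853 q [ 0.    0.24  0.    1.34 -0.    1.57]
tool delta mm [111.   -3.6 104. ]
yaw -30.0
```

Emit:
step_arm(
  motion=[
    {"fingers": 85,"travel": [40,-1,30],"yaw": 0},
    {"fingers": 85,"travel": [40,-1,30],"yaw": 0},
    {"fingers": 85,"travel": [30,-1,30],"yaw": 0},
    {"fingers": 85,"travel": [0,0,0],"yaw": -8},
    {"fingers": 85,"travel": [0,0,0],"yaw": -8},
  ],
  force=30,
)

```text
time_s: 0.65
eef_pos: [0.4973, 0.1123, 0.3103]
eef_rot: [1.884, 2.514, -0.002]
contact_force: [1.1, -0.4, 1.5]
finger_gap: 0.085
```

Emit:
step_arm(
  motion=[
    {"fingers": 85,"travel": [0,0,0],"yaw": -8},
    {"fingers": 85,"travel": [0,0,0],"yaw": -8},
    {"fingers": 85,"travel": [0,0,0],"yaw": 0},
  ],
)

```text
time_s: 0.95
eef_pos: [0.4962, 0.1133, 0.3079]
eef_rot: [-1.494, -2.759, 0.008]
contact_force: [0.2, 0.0, 0.2]
finger_gap: 0.0851
```

```bash
python3 d.py .496 .110 .30 30; python3 - <<'E'
from h import *
st=env.read_state();s=env.snapshot('wrist');cv2.imwrite('pics/w1.png',s['pixels']);P=cloud(s,st)
hsv=cv2.cvtColor(s['pixels'],cv2.COLOR_BGR2HSV)
m=(cv2.inRange(hsv,(108,150,40),(125,255,255))>0)&(abs(P[...,2]-.078)<.01)
q=P[m];print(len(q),np.median(q[:,2]) if len(q) else 0,cv2.minEnclosingCircle((q[:,:2]*1000).astype(np.float32)))
E
```

```text
t 0.95 pos [0.4962 0.1133 0.3079] jaw 33.1 tilt 0.36 F [0.18 0.01 0.23] gap 0.0851 q [ 0.22  0.32 -0.14  1.11 -0.    1.22]
tool delta mm [-2.6 -1.9  7.9]
yaw 3.1
6198 0.07902957236385416 ((539.145263671875, 173.6552276611328), 109.50177764892578)
```

View pics/w1.png

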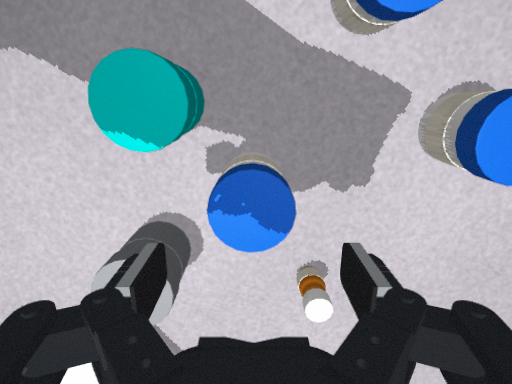

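The wrist view shows the target jar's blue cap at (252,208), turquoise at (140,100), grey at (140,270) and the vial at (315,300). The jaw line avoids the neighbours.

```bash
cat > caps.py <<'E'
from h import *
import sys
# find blue caps near height H in wrist image
H=float(sys.argv[1]) if len(sys.argv)>1 else .078
cams=sys.argv[2].split(',') if len(sys.argv)>2 else ['wrist']
for n in cams:
    st=env.read_state();s=env.snapshot(n);P=cloud(s,st if n=='wrist' else None)
    hsv=cv2.cvtColor(s['pixels'],cv2.COLOR_BGR2HSV)
    m=(cv2.inRange(hsv,(106,120,30),(126,255,255))>0)&(abs(P[...,2]-H)<.008)
    k,l,stt,c=cv2.connectedComponentsWithStats(m.astype(np.uint8))
    for i in range(1,k):
        if stt[i,4]<150: continue
        q=P[l==i];print(n,c[i].round(),stt[i,4],'z',np.median(q[:,2]).round(4),cv2.minEnclosingCircle((q[:,:2]*1000).astype(np.float32)))
    cv2.imwrite(f'pics/cap_{n}_{st["time_s"]:.2f}.png',s['pixels'])
E
python3 caps.py .078; python3 d.py .496 .110 .217 30
```

```text
wrist [402.   6.] 797 z 0.0789 ((499.1483459472656, 266.97796630859375), 19.03438377380371)
wrist [492. 140.] 3227 z 0.079 ((611.6492919921875, 243.59222412109375), 30.766159057617188)
wrist [251. 209.] 5859 z 0.0792 ((496.1110534667969, 108.10289764404297), 31.848546981811523)
t 1.05 pos [0.4963 0.1131 0.308 ] jaw 32.9 tilt 0.34 F [-0.8   0.09  0.2 ] gap 0.085 q [ 0.22  0.32 -0.14  1.11 -0.    1.22]
tool delta mm [-2.6 -1.4 91. ]
yaw 2.9
```

Emit:
step_arm(
  motion=[
    {"fingers": 85,"travel": [-3,-2,30],"yaw": 0},
    {"fingers": 85,"travel": [0,0,30],"yaw": 0},
    {"fingers": 85,"travel": [0,0,20],"yaw": 0},
    {"fingers": 85,"travel": [0,0,0],"yaw": 0},
  ],
)

```text
time_s: 1.45
eef_pos: [0.4971, 0.1091, 0.2275]
eef_rot: [1.515, 2.751, -0.002]
contact_force: [0.3, 0.2, 0.2]
finger_gap: 0.0847
```

```bash
python3 d.py .496 .1095 .217 30;
```

```text
t 1.45 pos [0.4971 0.1091 0.2275] jaw 32.3 tilt 0.07 F [0.31 0.17 0.17] gap 0.0847 q [ 0.22  0.41 -0.26  0.91 -0.    1.22]
tool delta mm [ 0.9 -0.7 10.5]
yaw 2.3
```

Emit:
step_arm(
  motion=[
    {"fingers": 85,"travel": [1,-1,11],"yaw": 0},
    {"fingers": 85,"travel": [0,0,0],"yaw": 0},
    {"fingers": 50,"travel": [0,0,0],"yaw": 0},
    {"fingers": 50,"travel": [0,0,0],"yaw": 0},
    {"fingers": 50,"travel": [0,0,0],"yaw": 0},
  ],
  force=30,
)

```text
time_s: 1.95
eef_pos: [0.4971, 0.1096, 0.2192]
eef_rot: [1.518, 2.745, 0.003]
contact_force: [0.2, 0.2, -1.0]
finger_gap: 0.0627
```

Emit:
step_arm(
  motion=[
    {"fingers": 50,"travel": [0,0,0],"yaw": 0},
    {"fingers": 50,"travel": [0,0,0],"yaw": 0},
    {"fingers": 50,"travel": [0,0,0],"yaw": 0},
  ],
)

```text
time_s: 2.25
eef_pos: [0.4975, 0.1097, 0.22]
eef_rot: [1.518, 2.744, 0.005]
contact_force: [-0.2, -0.4, -1.4]
finger_gap: 0.0625
```

```bash
python3 d.py .496 .1095 .217 30;python3 - <<'E'
from h import *
for n in('side','wrist'):
    s=env.snapshot(n);i=s['pixels']
    cv2.imwrite(f'pics/g1{n}.png',cv2.resize(i[140:300,150:400],None,fx=3,fy=3) if n=='side' else i)
E
```

```text
t 2.25 pos [0.4975 0.1097 0.22  ] jaw 32.1 tilt 0.38 F [-0.17 -0.39 -1.35] gap 0.0625 q [ 0.22  0.42 -0.27  0.88 -0.    1.23]
tool delta mm [ 0.6 -1.4  3. ]
yaw 2.1
```

View pics/g1side.png

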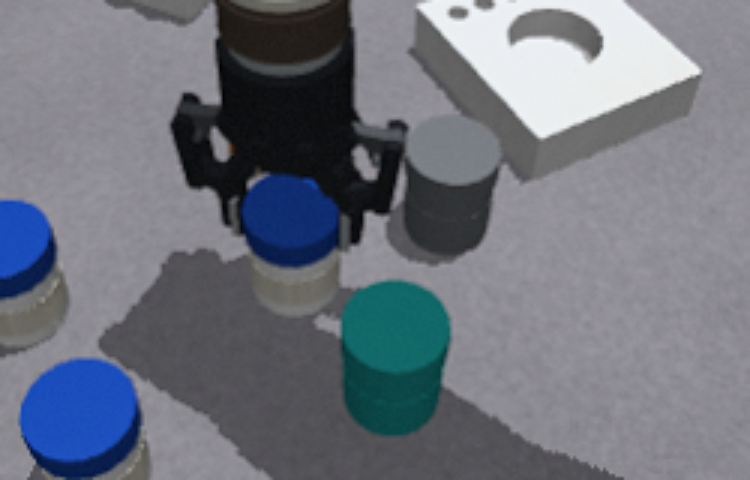

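The jar cap is gripped between the pads (crop px (290,205)), clear of grey and turquoise. Next, the lift test.

Emit:
step_arm(
  motion=[
    {"fingers": 50,"travel": [0,0,-20],"yaw": 0},
    {"fingers": 50,"travel": [0,0,-20],"yaw": 0},
    {"fingers": 50,"travel": [0,0,0],"yaw": 0},
    {"fingers": 50,"travel": [0,0,0],"yaw": 0},
    {"fingers": 50,"travel": [0,0,0],"yaw": 0},
  ],
)

```text
time_s: 2.85
eef_pos: [0.4964, 0.1095, 0.2588]
eef_rot: [1.519, 2.747, 0.001]
contact_force: [-0.7, -0.5, -1.0]
finger_gap: 0.0631
```

```bash
python3 d.py .496 .1095 .217 30;python3 - <<'E'
from h import *
for n in('side','wrist'):
    print(env.read_state()['contact_force'])
    s=env.snapshot(n);i=s['pixels']
    cv2.imwrite(f'pics/g2{n}.png',cv2.resize(i[100:260,150:400],None,fx=3,fy=3) if n=='side' else i)
E
```

```text
t 2.85 pos [0.4964 0.1095 0.2588] jaw 32.1 tilt 0.17 F [-0.68 -0.5  -1.01] gap 0.0631 q [ 0.22  0.37 -0.22  0.98 -0.    1.23]
tool delta mm [ 0.3 -0.4 41.8]
yaw 2.1
[-0.67542375 -0.50311053 -1.01028544]
[-0.52444096 -0.09540191 -2.09910126]
```

View pics/g2side.png

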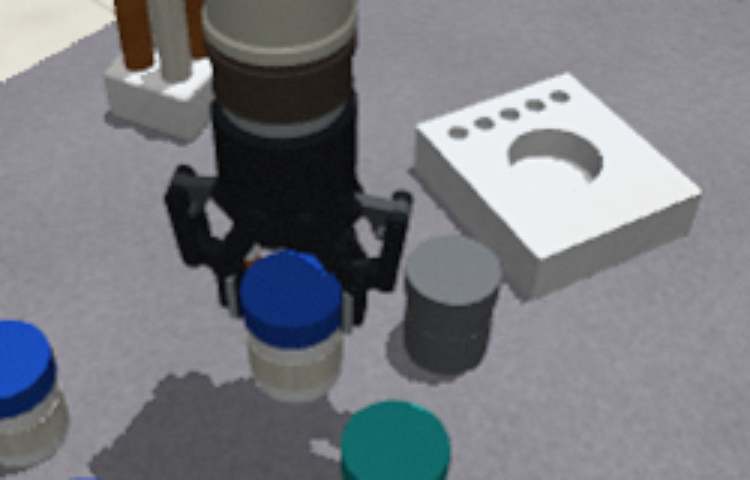

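Lifted clear and hanging upright. I'll average the noisy force.

```bash
cat > fz.py <<'E'
from h import *
a=[]
for i in range(8):
    a.append(env.read_state()['contact_force'][2]);env.snapshot('side')
print(np.round(a,2),np.mean(a),env.read_state()['time_s'])
E
python3 fz.py
```

```text
[-1.53 -1.   -0.72 -0.12 -0.81 -1.09 -0.47 -0.83] -0.8202840138810792 3.35
```

It's light (~1 N), so I'll set it back down in place.

Emit:
step_arm(
  motion=[
    {"fingers": 50,"travel": [0,0,20],"yaw": 0},
    {"fingers": 50,"travel": [0,0,15],"yaw": 0},
    {"fingers": 50,"travel": [0,0,2],"yaw": 0},
    {"fingers": 50,"travel": [0,0,0],"yaw": 0},
  ],
)

```text
time_s: 3.75
eef_pos: [0.4974, 0.1097, 0.2224]
eef_rot: [1.518, 2.745, 0.004]
contact_force: [-0.4, 1.3, -0.3]
finger_gap: 0.063
```

```bash
python3 d.py .4975 .1097 .22 30
```

```text
t 3.75 pos [0.4974 0.1097 0.2224] jaw 32.1 tilt 0.33 F [-0.42  1.27 -0.3 ] gap 0.063 q [ 0.22  0.41 -0.26  0.89 -0.    1.23]
tool delta mm [-0.1  0.1  2.4]
yaw 2.1
```

Emit:
step_arm(
  motion=[
    {"fingers": 50,"travel": [0,0,2],"yaw": 0},
    {"fingers": 50,"travel": [0,0,0],"yaw": 0},
    {"fingers": 85,"travel": [0,0,0],"yaw": 0},
    {"fingers": 85,"travel": [0,0,0],"yaw": 0},
    {"fingers": 85,"travel": [0,0,0],"yaw": 0},
  ],
)

```text
time_s: 4.25
eef_pos: [0.4987, 0.11, 0.2232]
eef_rot: [1.516, 2.741, 0.01]
contact_force: [-0.4, 0.2, -0.9]
finger_gap: 0.0852
```

Emit:
step_arm(
  motion=[
    {"fingers": 85,"travel": [0,0,-30],"yaw": 0},
    {"fingers": 85,"travel": [0,0,-40],"yaw": 0},
    {"fingers": 85,"travel": [0,0,-20],"yaw": 0},
  ],
)

```text
time_s: 4.55
eef_pos: [0.4964, 0.1096, 0.3128]
eef_rot: [1.519, 2.746, 0.002]
contact_force: [0.5, -1.1, 0.1]
finger_gap: 0.0849
```

```bash
python3 caps.py .078 wrist,side;python3 d.py .488 .290 .30 45;python3 d.py .615 .251 .30 45
```

```text
wrist [394.   3.] 309 z 0.0772 ((499.8994140625, 263.07904052734375), 14.378392219543457)
wrist [490. 129.] 3728 z 0.0791 ((614.86181640625, 246.5089569091797), 31.28116226196289)
wrist [256. 203.] 5672 z 0.0792 ((499.94366455078125, 109.4861831665039), 31.798145294189453)
side [247. 211.] 731 z 0.0768 ((498.48736572265625, 112.47769927978516), 32.293495178222656)
side [150. 221.] 780 z 0.0769 ((615.7098388671875, 251.1193084716797), 32.5450553894043)
side [176. 277.] 1130 z 0.0779 ((486.4872741699219, 291.7076416015625), 32.33596420288086)
t 4.65 pos [0.497  0.1097 0.3133] jaw 32.1 tilt 0.38 F [ 0.91 -0.06  0.13] gap 0.0851 q [ 0.22  0.31 -0.14  1.11 -0.    1.23]
tool delta mm [157.6  88.1  13.3]
yaw -12.9
t 4.65 pos [0.497  0.1097 0.3133] jaw 32.1 tilt 0.38 F [ 0.91 -0.06  0.13] gap 0.0851 q [ 0.22  0.31 -0.14  1.11 -0.    1.23]
tool delta mm [ 57.  174.9  14.1]
yaw -12.9
```

Emit:
step_arm(
  motion=[
    {"fingers": 85,"travel": [39,22,0],"yaw": 0},
    {"fingers": 85,"travel": [39,22,0],"yaw": 0},
    {"fingers": 85,"travel": [39,22,0],"yaw": 0},
    {"fingers": 85,"travel": [39,22,0],"yaw": 0},
    {"fingers": 85,"travel": [0,0,0],"yaw": 0},
  ],
)

```text
time_s: 5.15
eef_pos: [0.4892, 0.2923, 0.3096]
eef_rot: [1.528, 2.738, 0.004]
contact_force: [0.3, -1.3, -0.5]
finger_gap: 0.0849
```

```bash
python3 caps.py .078;python3 d.py .487 .290 .219 
```

```text
wrist [246. 203.] 5844 z 0.0792 ((487.34808349609375, 289.1923828125), 31.70148277282715)
wrist [335. 319.] 1659 z 0.0789 ((603.5004272460938, 242.69229125976562), 27.67827033996582)
t 5.2 pos [0.4891 0.2902 0.3092] jaw 31.6 tilt 0.35 F [ 0.3  -0.58 -0.15] gap 0.0849 q [ 0.54  0.43  0.02  1.16 -0.01  1.56]
tool delta mm [ 1.5 -2.1 90.2]
```

Emit:
step_arm(
  motion=[
    {"fingers": 85,"travel": [2,-2,35],"yaw": 0},
    {"fingers": 85,"travel": [0,0,35],"yaw": 0},
    {"fingers": 85,"travel": [0,0,10],"yaw": 0},
    {"fingers": 85,"travel": [0,0,0],"yaw": 0},
  ],
)

```text
time_s: 5.6
eef_pos: [0.4864, 0.2876, 0.2254]
eef_rot: [1.533, 2.735, -0.006]
contact_force: [0.2, -1.7, -0.1]
finger_gap: 0.0852
```

```bash
python3 d.py .487 .290 .218 
```

```text
t 5.6 pos [0.4864 0.2876 0.2254] jaw 31.5 tilt 0.42 F [ 0.2  -1.75 -0.06] gap 0.0852 q [ 0.54  0.5  -0.1   0.97 -0.01  1.56]
tool delta mm [1.8 1.8 7.4]
```

Emit:
step_arm(
  motion=[
    {"fingers": 85,"travel": [2,2,9],"yaw": 0},
    {"fingers": 85,"travel": [0,0,0],"yaw": 0},
    {"fingers": 50,"travel": [0,0,0],"yaw": 0},
    {"fingers": 50,"travel": [0,0,0],"yaw": 0},
    {"fingers": 50,"travel": [0,0,0],"yaw": 0},
  ],
  force=40,
)

```text
time_s: 6.1
eef_pos: [0.4893, 0.2896, 0.2204]
eef_rot: [1.535, 2.73, 0.003]
contact_force: [0.4, -0.5, -1.0]
finger_gap: 0.0625
```

Emit:
step_arm(
  motion=[
    {"fingers": 50,"travel": [0,0,0],"yaw": 0},
    {"fingers": 50,"travel": [0,0,0],"yaw": 0},
    {"fingers": 50,"travel": [0,0,-20],"yaw": 0},
    {"fingers": 50,"travel": [0,0,-20],"yaw": 0},
    {"fingers": 50,"travel": [0,0,0],"yaw": 0},
  ],
)

```text
time_s: 6.6
eef_pos: [0.4886, 0.2898, 0.261]
eef_rot: [1.535, 2.731, 0.001]
contact_force: [0.4, -0.5, -1.3]
finger_gap: 0.0626
```

```bash
python3 d.py .487 .290 .218; python3 fz.py;  python3 caps.py .118 wrist,side; ls pics | grep cap_side | tail -1
```

```text
t 6.6 pos [0.4886 0.2898 0.261 ] jaw 31.3 tilt 0.52 F [ 0.43 -0.49 -1.29] gap 0.0626 q [ 0.54  0.47 -0.05  1.04 -0.01  1.56]
tool delta mm [ 1.3 -1.5 43. ]
[-1.29 -1.65 -1.92 -1.21 -1.6  -1.87 -1.29  0.  ] -1.3547453860831489 7.0
wrist [254. 266.] 15171 z 0.1176 ((487.8048095703125, 288.3130187988281), 33.242889404296875)
side [168. 268.] 898 z 0.1166 ((487.1387634277344, 293.2996826171875), 32.489524841308594)
cap_side_7.05.png
```

Also light (~1.4 N), with the cap confirmed at z = 0.118. So the third jar should be the heavy one. I'll return this one.

Emit:
step_arm(
  motion=[
    {"fingers": 50,"travel": [0,0,20],"yaw": 0},
    {"fingers": 50,"travel": [0,0,18],"yaw": 0},
    {"fingers": 50,"travel": [0,0,2],"yaw": 0},
    {"fingers": 50,"travel": [0,0,0],"yaw": 0},
  ],
)

```text
time_s: 7.5
eef_pos: [0.489, 0.2896, 0.2192]
eef_rot: [1.535, 2.731, 0.001]
contact_force: [-0.0, -0.1, 3.0]
finger_gap: 0.0631
```

```bash
python3 d.py .489 .2896 .2206
```

```text
t 7.5 pos [0.489  0.2896 0.2192] jaw 31.3 tilt 0.51 F [-0.02 -0.13  3.02] gap 0.0631 q [ 0.54  0.52 -0.1   0.95 -0.01  1.56]
tool delta mm [ 0.  -0.  -1.4]
```

Emit:
step_arm(
  motion=[
    {"fingers": 85,"travel": [0,0,0],"yaw": 0},
    {"fingers": 85,"travel": [0,0,0],"yaw": 0},
    {"fingers": 85,"travel": [0,0,-30],"yaw": 0},
    {"fingers": 85,"travel": [0,0,-40],"yaw": 0},
    {"fingers": 85,"travel": [0,0,-20],"yaw": 0},
  ],
)

```text
time_s: 8.0
eef_pos: [0.4873, 0.2893, 0.3082]
eef_rot: [1.537, 2.735, -0.011]
contact_force: [0.6, 0.8, 0.3]
finger_gap: 0.085
```

```bash
python3 caps.py .078 wrist,side,scene;python3 d.py .615 .250 .30
```

```text
wrist [258. 201.] 5956 z 0.0792 ((489.9157409667969, 290.470947265625), 31.91019058227539)
wrist [339. 317.] 1198 z 0.0789 ((600.036865234375, 239.63497924804688), 25.251468658447266)
side [247. 211.] 728 z 0.0768 ((499.2082824707031, 112.18180847167969), 32.4631233215332)
side [174. 277.] 1112 z 0.0779 ((488.4624938964844, 293.0914611816406), 31.92559242248535)
scene [288. 192.] 482 z 0.0781 ((499.91632080078125, 111.47651672363281), 33.405487060546875)
scene [380. 209.] 572 z 0.0783 ((490.6757507324219, 291.60906982421875), 33.57069778442383)
scene [342. 240.] 766 z 0.0785 ((617.9728393554688, 250.8008575439453), 32.5313606262207)
t 8.15 pos [0.4872 0.2893 0.3068] jaw 31.3 tilt 0.48 F [ 0.46  0.72 -0.42] gap 0.0849 q [ 0.54  0.43  0.02  1.16 -0.01  1.56]
tool delta mm [-99.9  88.7   7.3]
```

Emit:
step_arm(
  motion=[
    {"fingers": 85,"travel": [-34,30,0],"yaw": 0},
    {"fingers": 85,"travel": [-34,30,0],"yaw": 0},
    {"fingers": 85,"travel": [-33,29,0],"yaw": 0},
    {"fingers": 85,"travel": [0,0,0],"yaw": 0},
    {"fingers": 85,"travel": [0,0,0],"yaw": 0},
  ],
)

```text
time_s: 8.65
eef_pos: [0.616, 0.2474, 0.296]
eef_rot: [-1.532, -2.736, 0.031]
contact_force: [0.3, -0.3, -0.1]
finger_gap: 0.0853
```

```bash
python3 caps.py .078;python3 d.py .616 .250 .219 
```

```text
wrist [113.  45.] 9755 z 0.0791 ((489.9353942871094, 290.4840393066406), 32.16448211669922)
wrist [262. 207.] 6654 z 0.0792 ((617.3699951171875, 248.75926208496094), 31.737342834472656)
wrist [ 33. 274.] 4403 z 0.0788 ((501.17767333984375, 110.17674255371094), 32.722755432128906)
t 8.7 pos [0.6157 0.2473 0.2957] jaw 31.5 tilt 1.23 F [-0.66  0.09 -0.01] gap 0.0851 q [ 0.38  0.63  0.33  1.28 -0.01  1.4 ]
tool delta mm [ 2.5  3.2 76.6]
```

Emit:
step_arm(
  motion=[
    {"fingers": 85,"travel": [2,2,30],"yaw": 0},
    {"fingers": 85,"travel": [0,0,30],"yaw": 0},
    {"fingers": 85,"travel": [0,0,8],"yaw": 0},
    {"fingers": 85,"travel": [0,0,0],"yaw": 0},
  ],
)

```text
time_s: 9.1
eef_pos: [0.6111, 0.2509, 0.2257]
eef_rot: [-1.525, -2.738, 0.035]
contact_force: [0.7, -0.6, 0.9]
finger_gap: 0.0851
```

```bash
python3 d.py .616 .250 .218 
```

```text
t 9.1 pos [0.6111 0.2509 0.2257] jaw 31.7 tilt 1.35 F [ 0.7  -0.56  0.93] gap 0.0851 q [ 0.39  0.68  0.22  1.13 -0.01  1.41]
tool delta mm [-3.3  3.8  7.7]
```

Emit:
step_arm(
  motion=[
    {"fingers": 85,"travel": [-3,4,5],"yaw": 0},
    {"fingers": 85,"travel": [0,0,2],"yaw": 0},
    {"fingers": 85,"travel": [0,0,0],"yaw": 0},
  ],
)

```text
time_s: 9.4
eef_pos: [0.6162, 0.2516, 0.2216]
eef_rot: [-1.524, -2.741, 0.03]
contact_force: [-0.3, -0.1, 0.0]
finger_gap: 0.0849
```

```bash
python3 d.py .616 .250 .218 
```

```text
t 9.4 pos [0.6162 0.2516 0.2216] jaw 31.8 tilt 1.13 F [-0.28 -0.12  0.03] gap 0.0849 q [ 0.39  0.69  0.23  1.13 -0.01  1.4 ]
tool delta mm [-1.2 -0.9  3.6]
```

Emit:
step_arm(
  motion=[
    {"fingers": 85,"travel": [-1,0,3],"yaw": 0},
    {"fingers": 50,"travel": [0,0,0],"yaw": 0},
    {"fingers": 50,"travel": [0,0,0],"yaw": 0},
    {"fingers": 50,"travel": [0,0,0],"yaw": 0},
    {"fingers": 50,"travel": [0,0,0],"yaw": 0},
  ],
  force=60,
)

```text
time_s: 9.9
eef_pos: [0.618, 0.251, 0.2215]
eef_rot: [-1.526, -2.744, 0.023]
contact_force: [0.4, 0.7, -0.5]
finger_gap: 0.0625
```

```bash
python3 d.py .616 .250 .218 
```

```text
t 9.9 pos [0.618  0.251  0.2215] jaw 31.8 tilt 0.83 F [ 0.42  0.67 -0.47] gap 0.0625 q [ 0.39  0.69  0.23  1.12 -0.01  1.4 ]
tool delta mm [ 0.2 -2.2  3.5]
```

Emit:
step_arm(
  motion=[
    {"fingers": 50,"travel": [0,0,0],"yaw": 0},
    {"fingers": 50,"travel": [0,0,0],"yaw": 0},
    {"fingers": 50,"travel": [0,0,-20],"yaw": 0},
    {"fingers": 50,"travel": [0,0,-30],"yaw": 0},
    {"fingers": 50,"travel": [0,0,0],"yaw": 0},
  ],
)

```text
time_s: 10.4
eef_pos: [0.6172, 0.251, 0.2685]
eef_rot: [-1.524, -2.739, 0.033]
contact_force: [1.5, -0.0, -2.1]
finger_gap: 0.062
```

```bash
python3 d.py .616 .250 .218; python3 fz.py;  python3 caps.py .128 wrist,side; ls pics | grep cap_side | tail -1
```

```text
t 10.4 pos [0.6172 0.251  0.2685] jaw 31.8 tilt 1.28 F [ 1.51 -0.01 -2.12] gap 0.062 q [ 0.39  0.66  0.3   1.23 -0.01  1.4 ]
tool delta mm [ 0.  -0.4 50.6]
[-2.12 -3.58 -4.06 -3.88 -3.   -4.44 -4.37 -2.99] -3.5556410354670653 10.8
wrist [255. 269.] 12976 z 0.1213 ((612.4730224609375, 246.80665588378906), 31.86855125427246)
cap_side_8.05.png
```

```bash
ls -t pics|head -3; python3 - <<'E'
from h import *
st=env.read_state();s=env.snapshot('wrist');P=cloud(s,st)
cv2.imwrite('pics/g3w.png',s['pixels'])
hsv=cv2.cvtColor(s['pixels'],cv2.COLOR_BGR2HSV)
m=(cv2.inRange(hsv,(106,120,30),(126,255,255))>0)&(abs(P[...,2]-.122)<.012)
q=P[m];c=q.mean(0);n=np.linalg.svd(q-c,full_matrices=False)[2][2];n*=np.sign(n[2]);print(c,n,np.degrees(np.arccos(n[2])))
s=env.snapshot('side');cv2.imwrite('pics/g3s.png',cv2.resize(s['pixels'][80:300,60:330],None,fx=2.5,fy=2.5))
E
```

```text
cap_side_10.85.png
cap_wrist_10.80.png
cap_wrist_8.65.png
[0.61073773 0.25239945 0.12146306] [-0.01053895  0.03923773  0.99917432] 2.3284779166219924
```

View pics/g3w.png

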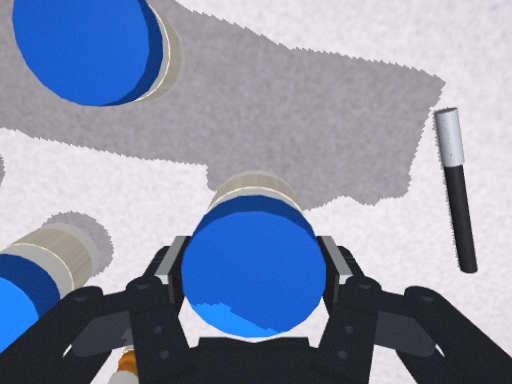

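View pics/g3s.png

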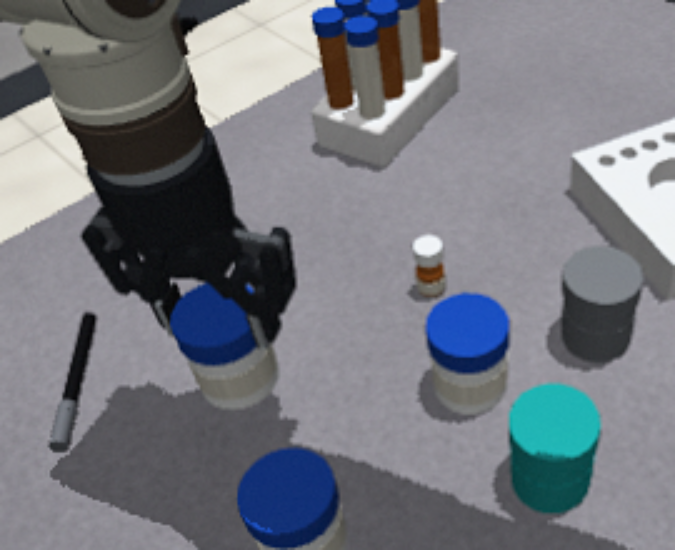

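The third jar is heavy (~3.8 N). It hangs about 2.3° off upright, with its cap at wrist px (255,268). I'll carry it to the shipper.

Emit:
step_arm(
  motion=[
    {"fingers": 50,"travel": [0,0,-40],"yaw": 0},
    {"fingers": 50,"travel": [0,0,-40],"yaw": 0},
    {"fingers": 50,"travel": [0,0,0],"yaw": 0},
  ],
  force=80,
)

```text
time_s: 11.3
eef_pos: [0.6172, 0.2516, 0.3442]
eef_rot: [-1.52, -2.732, 0.049]
contact_force: [0.6, 0.6, -3.1]
finger_gap: 0.0615
```

```bash
python3 d.py .489 -.172 .345
```

```text
t 11.3 pos [0.6172 0.2516 0.3442] jaw 31.8 tilt 1.98 F [ 0.6   0.64 -3.06] gap 0.0615 q [ 0.39  0.62  0.44  1.42 -0.01  1.4 ]
tool delta mm [-292.3 -332.2   11.2]
```

Emit:
step_arm(
  motion=[
    {"fingers": 50,"travel": [-15,-17,0],"yaw": 0},
    {"fingers": 50,"travel": [-28,-32,1],"yaw": 0},
    {"fingers": 50,"travel": [-28,-32,1],"yaw": 0},
    {"fingers": 50,"travel": [-28,-32,1],"yaw": 0},
    {"fingers": 50,"travel": [-28,-32,1],"yaw": 0},
  ],
)

```text
time_s: 11.8
eef_pos: [0.5603, 0.068, 0.3407]
eef_rot: [-1.505, -2.742, 0.043]
contact_force: [0.8, -0.5, -4.0]
finger_gap: 0.0616
```

```bash
python3 d.py .489 -.172 .345
```

```text
t 11.8 pos [0.5603 0.068  0.3407] jaw 32.5 tilt 1.75 F [ 0.8  -0.54 -3.97] gap 0.0616 q [ 0.12  0.41  0.08  1.26 -0.01  1.13]
tool delta mm [-164.2 -189.     1.6]
```

Emit:
step_arm(
  motion=[
    {"fingers": 50,"travel": [-28,-32,0],"yaw": 0},
    {"fingers": 50,"travel": [-28,-32,0],"yaw": 0},
    {"fingers": 50,"travel": [-28,-32,0],"yaw": 0},
    {"fingers": 50,"travel": [-28,-32,0],"yaw": 0},
    {"fingers": 50,"travel": [-20,-24,0],"yaw": 0},
  ],
)

```text
time_s: 12.3
eef_pos: [0.497, -0.1331, 0.3408]
eef_rot: [-1.504, -2.739, 0.047]
contact_force: [1.1, -0.4, -3.3]
finger_gap: 0.0616
```

```bash
python3 d.py .489 -.172 .335
```

```text
t 12.3 pos [ 0.497  -0.1331  0.3408] jaw 32.5 tilt 1.97 F [ 1.07 -0.39 -3.28] gap 0.0616 q [-0.26  0.32 -0.06  1.22 -0.02  0.75]
tool delta mm [-28.5 -27.5   6.7]
```

Emit:
step_arm(
  motion=[
    {"fingers": 50,"travel": [-20,-20,0],"yaw": 0},
    {"fingers": 50,"travel": [-8,-8,0],"yaw": 0},
    {"fingers": 50,"travel": [0,0,0],"yaw": 0},
  ],
)

```text
time_s: 12.6
eef_pos: [0.4852, -0.1767, 0.3395]
eef_rot: [-1.513, -2.731, 0.048]
contact_force: [0.2, 0.6, -2.8]
finger_gap: 0.062
```

```bash
python3 d.py .489 -.172 .335; python3 caps.py .196 wrist,scene,side; python3 - <<'E'
from h import *
for n,(r,c) in (('side',(slice(0,220),slice(220,450))),('scene',(slice(30,230),slice(90,300)))):
    s=env.snapshot(n);cv2.imwrite(f'pics/p1{n}.png',cv2.resize(s['pixels'][r,c],None,fx=2.6,fy=2.6))
E
```

```text
t 12.6 pos [ 0.4852 -0.1767  0.3395] jaw 32.0 tilt 2.08 F [ 0.22  0.59 -2.78] gap 0.062 q [-0.34  0.32 -0.06  1.21 -0.03  0.67]
tool delta mm [2.  5.9 4.3]
wrist [253. 270.] 15282 z 0.1973 ((481.4233093261719, -180.38082885742188), 32.59147644042969)
side [349.  98.] 498 z 0.1951 ((481.3459777832031, -175.46832275390625), 32.5003776550293)
```

View pics/p1side.png

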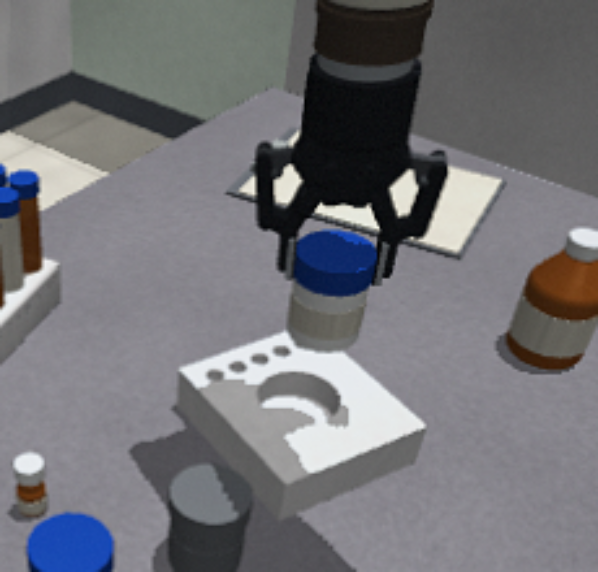

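View pics/p1scene.png

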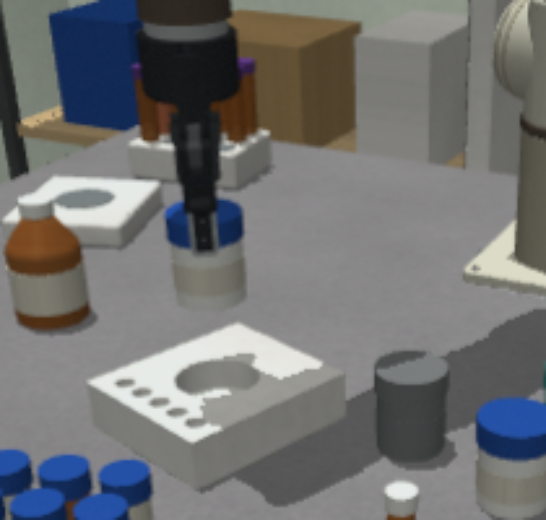

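```bash
cat > tilt.py <<'E'
from h import *
import sys
H=float(sys.argv[1])
for n in sys.argv[2].split(','):
    st=env.read_state();s=env.snapshot(n);P=cloud(s,st if n=='wrist' else None)
    hsv=cv2.cvtColor(s['pixels'],cv2.COLOR_BGR2HSV)
    m=((cv2.inRange(hsv,(106,120,30),(126,255,255))>0)&(abs(P[...,2]-H)<.012)).astype(np.uint8)
    m=cv2.erode(m,np.ones((3,3)))
    k,l,stt,c=cv2.connectedComponentsWithStats(m)
    for i in range(1,k):
        if stt[i,4]<150: continue
        q=P[l==i]
        for _ in range(4):
            A=np.c_[q[:,:2]-q[:,:2].mean(0),np.ones(len(q))];sol=np.linalg.lstsq(A,q[:,2],rcond=None)[0];r=abs(A@sol-q[:,2]);q=q[r<max(.0015,2*np.median(r))]
        nn=np.array([-sol[0],-sol[1],1]);nn/=np.linalg.norm(nn)
        c2=cv2.minEnclosingCircle((q[:,:2]*1000).astype(np.float32))
        print(n,c[i].round(),len(q),'z',sol[2].round(4),'c',np.round(c2[0],1),round(c2[1],1),'normal',nn.round(3),'deg',np.degrees(np.arccos(nn[2])).round(1),'bottom c',(np.array(c2[0])-78*nn[:2]).round(1))
st=env.read_state();print('tool -z',-Rn.from_rotvec(st['eef_rot']).as_matrix()[:,2])
E
python3 tilt.py .196 wrist,side; python3 tilt.py .078 side,scene
```

```text
wrist [253. 269.] 12712 z 0.1977 c [ 482.  -177.1] 31.4 normal [0.014 0.006 1.   ] deg 0.9 bottom c [ 480.9 -177.6]
side [349.  98.] 330 z 0.1956 c [ 481.5 -171.7] 30.6 normal [0.014 0.018 1.   ] deg 1.3 bottom c [ 480.5 -173.2]
tool -z [0.03096181 0.01795421 0.9993593 ]
side [247. 212.] 477 z 0.0768 c [496.7 112.9] 30.4 normal [-0.005  0.005  1.   ] deg 0.4 bottom c [497.1 112.6]
side [174. 278.] 816 z 0.0778 c [487.  293.4] 30.5 normal [-0.009  0.006  1.   ] deg 0.6 bottom c [487.7 292.9]
scene [288. 193.] 272 z 0.0782 c [503.6 112. ] 30.1 normal [0.017 0.003 1.   ] deg 1.0 bottom c [502.3 111.7]
scene [379. 210.] 319 z 0.0784 c [493.4 292.4] 30.3 normal [ 0.024 -0.012  1.   ] deg 1.6 bottom c [491.6 293.4]
tool -z [0.03092557 0.01812367 0.99935736]
```

The side view shows the jar hanging upright at crop (330,290) and needing to move right/nearer to the well. I'll correct this and descend partway.

```bash
python3 d.py .4928 -.1727 .29
```

```text
t 13.05 pos [ 0.4862 -0.1747  0.3402] jaw 32.3 tilt 2.05 F [ 0.28  0.09 -3.46] gap 0.0618 q [-0.34  0.32 -0.06  1.22 -0.03  0.67]
tool delta mm [-1.9  8.5 50. ]
```

Emit:
step_arm(
  motion=[
    {"fingers": 50,"travel": [-2,9,5],"yaw": 0},
    {"fingers": 50,"travel": [0,0,20],"yaw": 0},
    {"fingers": 50,"travel": [0,0,15],"yaw": 0},
    {"fingers": 50,"travel": [0,0,0],"yaw": 0},
  ],
)

```text
time_s: 13.45
eef_pos: [0.4966, -0.1704, 0.2989]
eef_rot: [-1.505, -2.74, 0.045]
contact_force: [-0.9, 0.8, -4.8]
finger_gap: 0.0618
```

```bash
python3 d.py .4928 -.1727 .285; python3 tilt.py .156 wrist,side;python3 d.py .4928 -.1727 .285; python3 - <<'E'
from h import *
for n,(r,c) in (('side',(slice(30,220),slice(240,430))),('scene',(slice(80,230),slice(90,250)))):
    s=env.snapshot(n);cv2.imwrite(f'pics/p2{n}.png',cv2.resize(s['pixels'][r,c],None,fx=3,fy=3))
E
```

```text
t 13.45 pos [ 0.4966 -0.1704  0.2989] jaw 32.4 tilt 1.87 F [-0.95  0.77 -4.77] gap 0.0618 q [-0.32  0.37 -0.1   1.12 -0.03  0.68]
tool delta mm [ 0.1 -3.9 14. ]
wrist [253. 270.] 13143 z 0.1565 c [ 492.9 -173.6] 31.6 normal [0.012 0.005 1.   ] deg 0.7 bottom c [ 492. -174.]
side [340. 114.] 299 z 0.1551 c [ 491.4 -167.7] 30.9 normal [0.005 0.018 1.   ] deg 1.1 bottom c [ 491.  -169.1]
tool -z [0.02426485 0.01942005 0.99951692]
t 13.55 pos [ 0.4971 -0.1708  0.3007] jaw 32.4 tilt 1.78 F [ 0.4  -0.73 -3.48] gap 0.0616 q [-0.32  0.37 -0.1   1.12 -0.03  0.68]
tool delta mm [ 0.7 -4.1 15.8]
```

View pics/p2side.png

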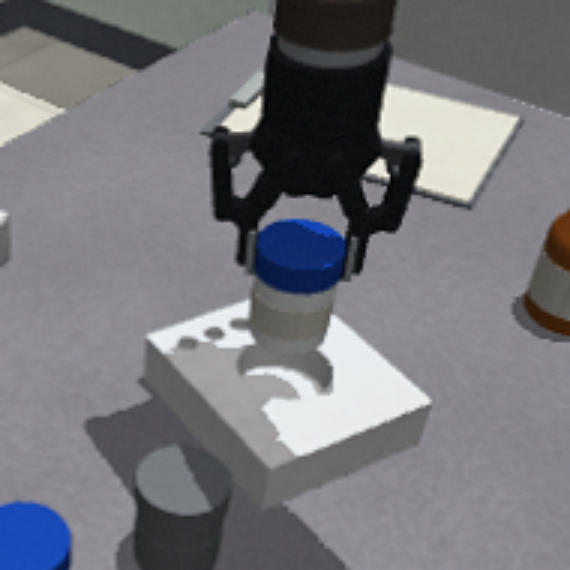

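View pics/p2scene.png

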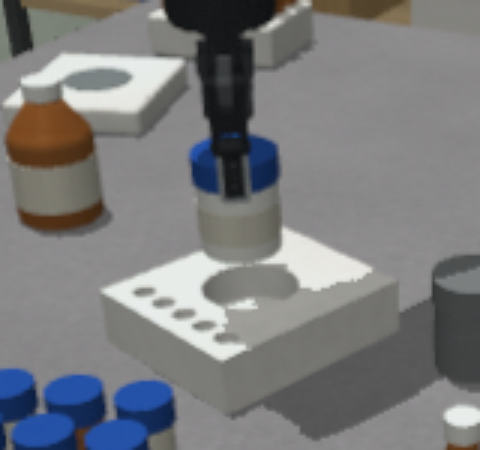

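Emit:
step_arm(
  motion=[
    {"fingers": 50,"travel": [0,-2,8],"yaw": 0},
    {"fingers": 50,"travel": [0,0,14],"yaw": 0},
    {"fingers": 50,"travel": [0,0,0],"yaw": 0},
  ],
)

```text
time_s: 13.95
eef_pos: [0.4959, -0.1731, 0.281]
eef_rot: [-1.511, -2.749, 0.043]
contact_force: [-0.4, -0.2, -3.4]
finger_gap: 0.0619
```

```bash
python3 d.py .4945 -.1713 .2375; python3 tilt.py .134 wrist,side;python3 d.py .4945 -.1713 .2375; python3 - <<'E'
from h import *
for n,(r,c) in (('side',(slice(30,220),slice(240,430))),('scene',(slice(80,230),slice(90,250)))):
    s=env.snapshot(n);cv2.imwrite(f'pics/p3{n}.png',cv2.resize(s['pixels'][r,c],None,fx=3,fy=3))
E
```

```text
t 13.95 pos [ 0.4959 -0.1731  0.281 ] jaw 32.4 tilt 1.6 F [-0.39 -0.16 -3.37] gap 0.0619 q [-0.33  0.38 -0.14  1.06 -0.03  0.68]
tool delta mm [ 2.6  0.9 43.5]
wrist [253. 268.] 12004 z 0.1387 c [ 493.4 -176.6] 31.4 normal [-0.     0.012  1.   ] deg 0.7 bottom c [ 493.5 -177.6]
side [339. 121.] 268 z 0.1372 c [ 493. -171.] 30.1 normal [-0.002  0.033  0.999] deg 1.9 bottom c [ 493.2 -173.6]
tool -z [0.01461414 0.02293941 0.99963004]
t 14.05 pos [ 0.4966 -0.1733  0.2827] jaw 32.4 tilt 1.56 F [-0.06 -0.1  -2.93] gap 0.0616 q [-0.33  0.38 -0.13  1.06 -0.03  0.68]
tool delta mm [ 3.4  0.4 45.1]
```

View pics/p3side.png

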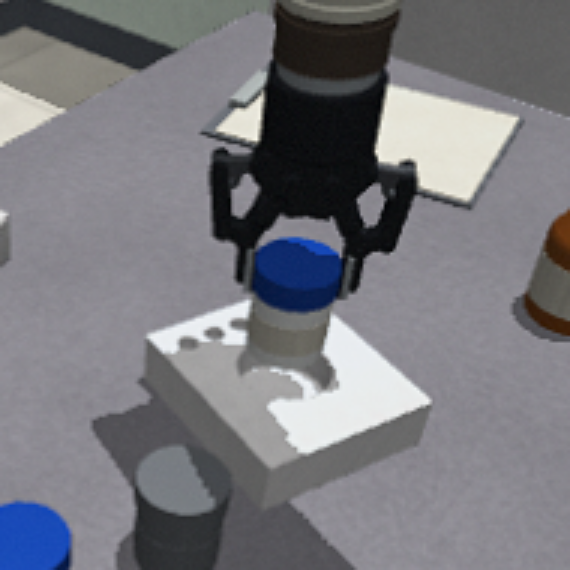

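View pics/p3scene.png

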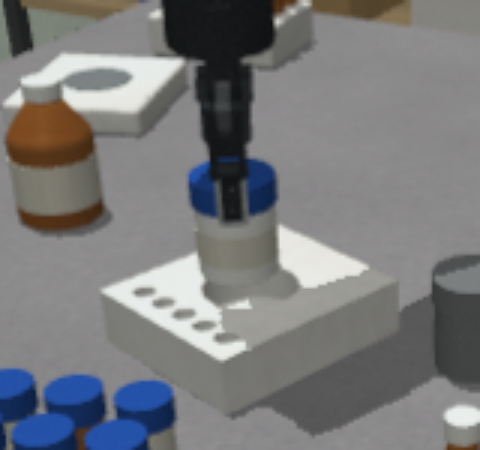

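Emit:
step_arm(
  motion=[
    {"fingers": 50,"travel": [4,-2,2],"yaw": 0},
    {"fingers": 50,"travel": [0,0,8],"yaw": 0},
    {"fingers": 50,"travel": [0,0,0],"yaw": 0},
  ],
)

```text
time_s: 14.45
eef_pos: [0.493, -0.1712, 0.2738]
eef_rot: [1.512, 2.751, -0.041]
contact_force: [-1.1, -0.2, -3.9]
finger_gap: 0.0615
```

```bash
python3 d.py .4926 -.1708 .2375; python3 tilt.py .128 wrist,side
```

```text
t 14.45 pos [ 0.493  -0.1712  0.2738] jaw 32.4 tilt 1.52 F [-1.14 -0.17 -3.85] gap 0.0615 q [-0.33  0.38 -0.16  1.04 -0.03  0.68]
tool delta mm [ 1.1  0.7 36.3]
wrist [253. 269.] 12271 z 0.1314 c [ 491.6 -175.1] 31.3 normal [-0.006  0.014  1.   ] deg 0.9 bottom c [ 492.1 -176.2]
side [339. 124.] 293 z 0.1295 c [ 491.3 -169.9] 30.4 normal [-0.006  0.017  1.   ] deg 1.1 bottom c [ 491.8 -171.3]
tool -z [0.00987595 0.02444516 0.99965239]
```

Emit:
step_arm(
  motion=[
    {"fingers": 50,"travel": [2,-2,5],"yaw": 0},
    {"fingers": 50,"travel": [0,0,10],"yaw": 0},
    {"fingers": 50,"travel": [0,0,5],"yaw": 0},
    {"fingers": 50,"travel": [0,0,0],"yaw": 0},
  ],
)

```text
time_s: 14.95
eef_pos: [0.4903, -0.1713, 0.2529]
eef_rot: [1.512, 2.75, -0.041]
contact_force: [-0.1, 0.1, -3.7]
finger_gap: 0.0617
```

```bash
python3 d.py .4905 -.1702 .2375; python3 tilt.py .113 wrist,side;python3 - <<'E'
from h import *
for n,(r,c) in (('side',(slice(30,220),slice(240,430))),('scene',(slice(80,230),slice(90,250)))):
    s=env.snapshot(n);cv2.imwrite(f'pics/p4{n}.png',cv2.resize(s['pixels'][r,c],None,fx=3,fy=3))
E
```

```text
t 14.95 pos [ 0.4903 -0.1713  0.2529] jaw 32.4 tilt 1.51 F [-0.14  0.15 -3.74] gap 0.0617 q [-0.33  0.4  -0.2   0.98 -0.03  0.68]
tool delta mm [ 1.   1.1 15.4]
wrist [253. 270.] 13541 z 0.1106 c [ 489.3 -175.3] 31.5 normal [-0.004  0.009  1.   ] deg 0.6 bottom c [ 489.6 -176. ]
side [338. 131.] 317 z 0.1082 c [ 488.5 -170. ] 30.6 normal [-0.006  0.02   1.   ] deg 1.2 bottom c [ 489.  -171.5]
tool -z [0.00876257 0.02488244 0.99965198]
```

View pics/p4side.png

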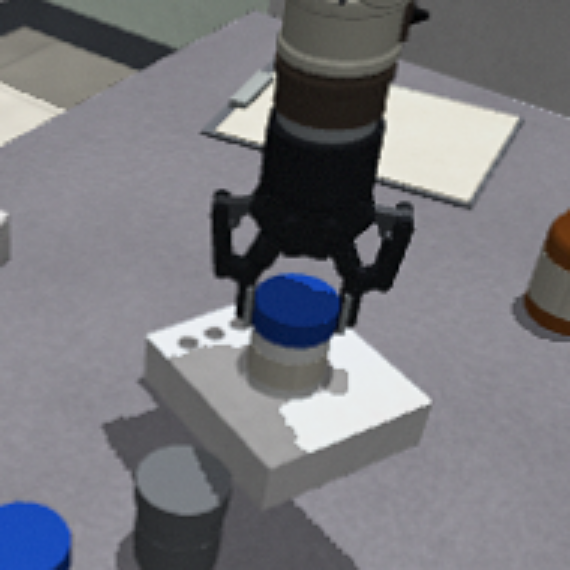

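View pics/p4scene.png

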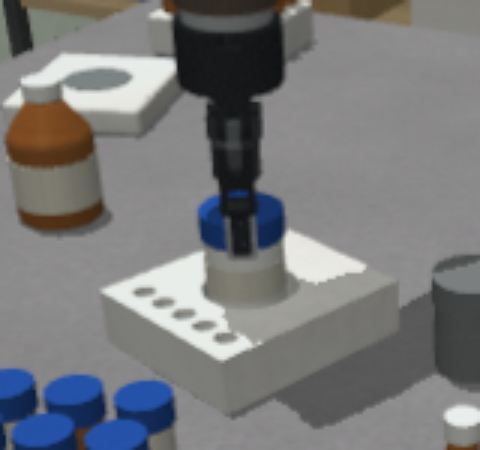

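The jar bottom is inside the well (side crop (290,370)) with no contact force change. I'll continue down, adding about 1 mm toward +y.

Emit:
step_arm(
  motion=[
    {"fingers": 50,"travel": [1,0,6],"yaw": 0},
    {"fingers": 50,"travel": [0,0,5],"yaw": 0},
    {"fingers": 50,"travel": [0,0,2],"yaw": 0},
    {"fingers": 50,"travel": [0,0,1],"yaw": 0},
  ],
)

```text
time_s: 15.55
eef_pos: [0.4907, -0.171, 0.2398]
eef_rot: [1.51, 2.746, -0.04]
contact_force: [0.2, -0.9, -3.2]
finger_gap: 0.0617
```

```bash
python3 d.py .4905 -.1702 .2375; python3 tilt.py .098 wrist,side;python3 d.py .4905 -.1702 .2375
```

```text
t 15.55 pos [ 0.4907 -0.171   0.2398] jaw 32.4 tilt 1.52 F [ 0.15 -0.94 -3.19] gap 0.0617 q [-0.33  0.41 -0.21  0.94 -0.03  0.68]
tool delta mm [0.8 0.4 2.3]
wrist [253. 270.] 13343 z 0.0974 c [ 489.9 -175.3] 31.5 normal [-0.009  0.011  1.   ] deg 0.8 bottom c [ 490.6 -176.1]
side [337. 136.] 306 z 0.0949 c [ 487.8 -169.2] 30.8 normal [-0.011  0.016  1.   ] deg 1.1 bottom c [ 488.6 -170.5]
tool -z [0.00572741 0.02588491 0.99964852]
t 15.65 pos [ 0.4906 -0.171   0.2399] jaw 32.4 tilt 1.52 F [ 0.19  0.14 -3.89] gap 0.0617 q [-0.33  0.41 -0.21  0.94 -0.03  0.68]
tool delta mm [0.8 0.4 2.3]
```

Emit:
step_arm(
  motion=[
    {"fingers": 50,"travel": [0,0,2],"yaw": 0},
    {"fingers": 50,"travel": [0,0,1.5],"yaw": 0},
    {"fingers": 50,"travel": [0,0,0],"yaw": 0},
  ],
)

```text
time_s: 15.95
eef_pos: [0.4909, -0.1713, 0.2368]
eef_rot: [1.509, 2.745, -0.04]
contact_force: [-1.3, 1.0, -2.1]
finger_gap: 0.0617
```

```bash
python3 d.py .4905 -.1702 .2375; python3 tilt.py .094 wrist,side;python3 d.py .4905 -.1702 .2375
```

```text
t 15.95 pos [ 0.4909 -0.1713  0.2368] jaw 32.4 tilt 1.55 F [-1.34  0.95 -2.08] gap 0.0617 q [-0.33  0.41 -0.22  0.94 -0.03  0.68]
tool delta mm [ 1.1  0.3 -0.8]
wrist [253. 269.] 13095 z 0.0944 c [ 490.5 -175.7] 31.4 normal [-0.008  0.01   1.   ] deg 0.7 bottom c [ 491.2 -176.4]
side [337. 137.] 289 z 0.0918 c [ 490.  -170.2] 30.3 normal [-0.012  0.019  1.   ] deg 1.3 bottom c [ 490.9 -171.7]
tool -z [0.00465969 0.02658006 0.99963583]
t 16.05 pos [ 0.4909 -0.1713  0.2368] jaw 32.4 tilt 1.55 F [-1.67 -0.68 -2.48] gap 0.0613 q [-0.33  0.41 -0.22  0.94 -0.03  0.68]
tool delta mm [ 1.1  0.2 -0.8]
```

Emit:
step_arm(
  motion=[
    {"fingers": 50,"travel": [0,0,1.5],"yaw": 0},
    {"fingers": 50,"travel": [0,0,0],"yaw": 0},
  ],
)

```text
time_s: 16.25
eef_pos: [0.4911, -0.1716, 0.2368]
eef_rot: [1.508, 2.743, -0.041]
contact_force: [-1.0, 0.7, -2.5]
finger_gap: 0.0616
```

```bash
python3 d.py .4905 -.1702 .2375; python3 fz.py
```

```text
t 16.25 pos [ 0.4911 -0.1716  0.2368] jaw 32.4 tilt 1.6 F [-1.04  0.75 -2.52] gap 0.0616 q [-0.33  0.41 -0.22  0.93 -0.03  0.68]
tool delta mm [ 1.5  0.2 -0.8]
[-2.52  0.11  1.1   0.94  1.25  0.44  1.19  2.66] 0.6454880429262921 16.65
```

It's seated: the wrist load has gone to zero or slightly up. Releasing.

Emit:
step_arm(
  motion=[
    {"fingers": 85,"travel": [0,0,0],"yaw": 0},
    {"fingers": 85,"travel": [0,0,0],"yaw": 0},
    {"fingers": 85,"travel": [0,0,0],"yaw": 0},
    {"fingers": 85,"travel": [0,0,-20],"yaw": 0},
    {"fingers": 85,"travel": [0,0,-40],"yaw": 0},
  ],
)

```text
time_s: 17.15
eef_pos: [0.4898, -0.1693, 0.2922]
eef_rot: [1.513, 2.753, -0.043]
contact_force: [0.3, -0.6, 0.3]
finger_gap: 0.0852
```

Emit:
step_arm(
  motion=[
    {"fingers": 85,"travel": [0,0,-30],"yaw": 0},
    {"fingers": 85,"travel": [0,0,0],"yaw": 0},
  ],
)

```text
time_s: 17.35
eef_pos: [0.4918, -0.1689, 0.3279]
eef_rot: [1.509, 2.745, -0.04]
contact_force: [0.5, 0.1, 0.5]
finger_gap: 0.0849
```

```bash
python3 caps.py .093 wrist,side,scene; python3 tilt.py .093 wrist,side; python3 d.py .49 .2896 .34; python3 - <<'E'
from h import *
for n,(r,c) in (('side',(slice(30,220),slice(240,430))),('scene',(slice(80,230),slice(90,250)))):
    s=env.snapshot(n);cv2.imwrite(f'pics/p5{n}.png',cv2.resize(s['pixels'][r,c],None,fx=3,fy=3))
E
```

```text
wrist [253. 204.] 5601 z 0.0942 ((492.7015075683594, -177.65406799316406), 31.824430465698242)
side [337. 136.] 436 z 0.0916 ((492.9577331542969, -173.3773956298828), 32.857913970947266)
scene [169. 158.] 347 z 0.0928 ((493.3556823730469, -175.0449676513672), 34.196067810058594)
wrist [256. 210.] 5107 z 0.0942 c [ 492.3 -177. ] 31.2 normal [-0.001  0.001  1.   ] deg 0.1 bottom c [ 492.3 -177.1]
side [337. 137.] 283 z 0.0916 c [ 491.1 -171.7] 29.9 normal [-0.004  0.007  1.   ] deg 0.5 bottom c [ 491.4 -172.3]
tool -z [0.01524368 0.0233027  0.99961223]
t 17.6 pos [ 0.4898 -0.1683  0.3222] jaw 32.4 tilt 1.6 F [-0.23 -0.35 -0.61] gap 0.0854 q [-0.32  0.33 -0.09  1.15 -0.03  0.68]
tool delta mm [386.2 245.  -28.5]
```

View pics/p5side.png

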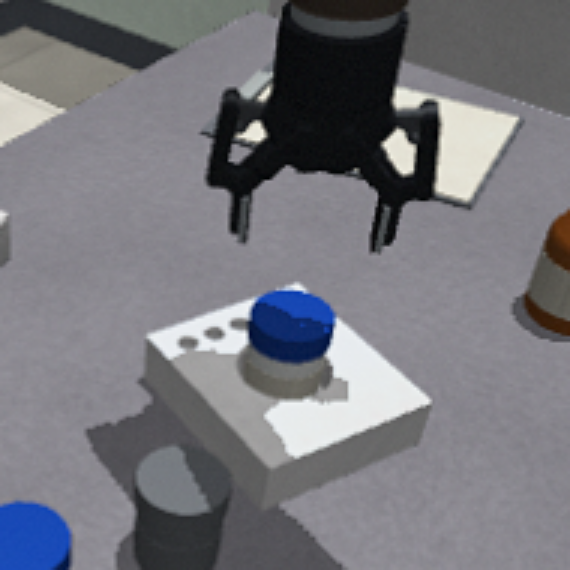

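The heavy jar stands flat in the well (tilt under 0.5°, cap top 0.093), about 4 mm off-axis. Next I'll fetch the first light jar at (0.499, 0.111).

```bash
python3 d.py .499 .110 .32
```

```text
t 17.7 pos [ 0.4899 -0.1684  0.3222] jaw 32.4 tilt 1.6 F [-0.34  1.33 -0.36] gap 0.0848 q [-0.32  0.33 -0.09  1.15 -0.03  0.68]
tool delta mm [230.1 156.9  -4.4]
```

Emit:
step_arm(
  motion=[
    {"fingers": 85,"travel": [38,26,0],"yaw": 0},
    {"fingers": 85,"travel": [38,26,-1],"yaw": 0},
    {"fingers": 85,"travel": [38,26,-1],"yaw": 0},
    {"fingers": 85,"travel": [38,26,-1],"yaw": 0},
    {"fingers": 85,"travel": [38,26,-1],"yaw": 0},
  ],
)

```text
time_s: 18.2
eef_pos: [0.4986, 0.0624, 0.3156]
eef_rot: [-1.531, -2.735, 0.05]
contact_force: [1.4, -0.3, 0.6]
finger_gap: 0.0851
```

```bash
python3 d.py .499 .110 .31
```

```text
t 18.2 pos [0.4986 0.0624 0.3156] jaw 31.5 tilt 1.89 F [ 1.43 -0.28  0.58] gap 0.0851 q [ 0.13  0.31 -0.14  1.15 -0.02  1.15]
tool delta mm [40.4 25.4  4.5]
```

Emit:
step_arm(
  motion=[
    {"fingers": 85,"travel": [38,24,0],"yaw": 0},
    {"fingers": 85,"travel": [0,0,0],"yaw": 0},
    {"fingers": 85,"travel": [0,0,0],"yaw": 0},
  ],
)

```text
time_s: 18.5
eef_pos: [0.4981, 0.1148, 0.3117]
eef_rot: [-1.515, -2.739, 0.053]
contact_force: [0.0, -1.2, -0.3]
finger_gap: 0.0848
```

```bash
python3 caps.py .078; python3 d.py .500 .110 .22
```

```text
wrist [409.   4.] 428 z 0.078 ((502.4732971191406, 265.62030029296875), 15.47098445892334)
wrist [263. 206.] 5681 z 0.0792 ((499.8981018066406, 109.48737335205078), 31.704082489013672)
t 18.55 pos [0.4982 0.1144 0.3117] jaw 32.0 tilt 2.02 F [ 0.28  0.38 -0.24] gap 0.0848 q [ 0.23  0.34 -0.12  1.15 -0.02  1.24]
tool delta mm [-4.1  2.4 91.7]
```

Emit:
step_arm(
  motion=[
    {"fingers": 85,"travel": [-4,2,30],"yaw": 0},
    {"fingers": 85,"travel": [0,0,30],"yaw": 0},
    {"fingers": 85,"travel": [0,0,15],"yaw": 0},
    {"fingers": 85,"travel": [0,0,0],"yaw": 0},
  ],
)

```text
time_s: 18.95
eef_pos: [0.5008, 0.1048, 0.2346]
eef_rot: [-1.528, -2.733, 0.052]
contact_force: [-0.8, 0.2, 0.1]
finger_gap: 0.0849
```

```bash
python3 d.py .500 .110 .22
```

```text
t 18.95 pos [0.5008 0.1048 0.2346] jaw 31.6 tilt 2.0 F [-0.84  0.2   0.09] gap 0.0849 q [ 0.21  0.42 -0.22  0.96 -0.02  1.23]
tool delta mm [ 5.   2.5 14.4]
```

```bash
python3 - <<'E'
from h import *
st=env.read_state();z=-Rn.from_rotvec(st['eef_rot']).as_matrix()[:,2];print(z, st['eef_pos']-.15*z)
E
python3 d.py .5045 .1115 .22
```

```text
[0.02479465 0.02445457 0.99939342] [0.49710673 0.10112029 0.0846512 ]
t 18.95 pos [0.5008 0.1048 0.2346] jaw 31.6 tilt 2.0 F [-0.84  0.2   0.09] gap 0.0849 q [ 0.21  0.42 -0.22  0.96 -0.02  1.23]
tool delta mm [ 3.9  7.1 14.3]
```

Emit:
step_arm(
  motion=[
    {"fingers": 85,"travel": [5,6,4],"yaw": 0},
    {"fingers": 85,"travel": [0,0,8],"yaw": 0},
    {"fingers": 85,"travel": [0,0,0],"yaw": 0},
  ],
)

```text
time_s: 19.25
eef_pos: [0.5041, 0.11, 0.2228]
eef_rot: [-1.535, -2.731, 0.051]
contact_force: [-0.8, 0.8, 0.6]
finger_gap: 0.0849
```

```bash
python3 d.py .504 .113 .22
```

```text
t 19.25 pos [0.5041 0.11   0.2228] jaw 31.3 tilt 1.93 F [-0.77  0.83  0.6 ] gap 0.0849 q [ 0.22  0.44 -0.22  0.94 -0.02  1.24]
tool delta mm [2.7 1.6 2.8]
```

Emit:
step_arm(
  motion=[
    {"fingers": 85,"travel": [3,1,2],"yaw": 0},
    {"fingers": 50,"travel": [0,0,0],"yaw": 0},
    {"fingers": 50,"travel": [0,0,0],"yaw": 0},
    {"fingers": 50,"travel": [0,0,0],"yaw": 0},
    {"fingers": 50,"travel": [0,0,0],"yaw": 0},
  ],
  force=50,
)

```text
time_s: 19.75
eef_pos: [0.5042, 0.1137, 0.2231]
eef_rot: [-1.536, -2.734, 0.047]
contact_force: [0.2, 0.2, -0.0]
finger_gap: 0.0621
```

```bash
python3 d.py .504 .113 .22; python3 tilt.py .078 wrist,side
```

```text
t 19.75 pos [0.5042 0.1137 0.2231] jaw 31.3 tilt 1.74 F [ 0.23  0.24 -0.05] gap 0.0621 q [ 0.23  0.44 -0.22  0.94 -0.02  1.25]
tool delta mm [-0.4 -0.4  3.1]
wrist [255. 261.] 11193 z 0.0802 c [501. 111.] 31.5 normal [0.011 0.015 1.   ] deg 1.1 bottom c [500.1 109.8]
side [245. 212.] 464 z 0.0778 c [498.7 116.9] 30.4 normal [-0.005  0.018  1.   ] deg 1.1 bottom c [499.  115.5]
side [174. 278.] 794 z 0.0779 c [487.2 293.2] 30.8 normal [-0.006  0.009  1.   ] deg 0.6 bottom c [487.7 292.5]
tool -z [0.01945532 0.02356744 0.99953292]
```

Emit:
step_arm(
  motion=[
    {"fingers": 50,"travel": [0,0,0],"yaw": 0},
    {"fingers": 50,"travel": [0,0,-20],"yaw": 0},
    {"fingers": 50,"travel": [0,0,-40],"yaw": 0},
    {"fingers": 50,"travel": [0,0,-40],"yaw": 0},
    {"fingers": 50,"travel": [0,0,-40],"yaw": 0},
  ],
)

```text
time_s: 20.35
eef_pos: [0.5043, 0.1163, 0.3588]
eef_rot: [-1.529, -2.721, 0.068]
contact_force: [0.4, -0.1, -0.9]
finger_gap: 0.0617
```

```bash
python3 d.py .497 -.172 .42; python3 tilt.py .22 wrist
```

```text
t 20.35 pos [0.5043 0.1163 0.3588] jaw 31.3 tilt 2.73 F [ 0.44 -0.07 -0.94] gap 0.0617 q [ 0.23  0.32 -0.01  1.29 -0.02  1.26]
tool delta mm [-242.7 -158.9  -52.8]
wrist [254. 268.] 13375 z 0.2161 c [498.6 112.8] 31.6 normal [0.034 0.013 0.999] deg 2.1 bottom c [496.  111.8]
tool -z [0.0261794  0.02500537 0.99934447]
```

Emit:
step_arm(
  motion=[
    {"fingers": 50,"travel": [0,0,-15],"yaw": 0},
    {"fingers": 50,"travel": [-20,-13,0],"yaw": 0},
    {"fingers": 50,"travel": [-38,-25,0],"yaw": 0},
    {"fingers": 50,"travel": [-38,-25,0],"yaw": 0},
    {"fingers": 50,"travel": [-38,-25,0],"yaw": 0},
  ],
)

```text
time_s: 20.9
eef_pos: [0.5032, -0.0418, 0.3892]
eef_rot: [-1.52, -2.746, 0.042]
contact_force: [0.3, -0.1, -1.1]
finger_gap: 0.0621
```

```bash
python3 d.py .497 -.172 .372
```

```text
t 20.9 pos [ 0.5032 -0.0418  0.3892] jaw 32.1 tilt 1.54 F [ 0.29 -0.1  -1.09] gap 0.0621 q [-0.08  0.26 -0.    1.32 -0.02  0.93]
tool delta mm [-106.9  -73.9   20.2]
```

Emit:
step_arm(
  motion=[
    {"fingers": 50,"travel": [-36,-25,0],"yaw": 0},
    {"fingers": 50,"travel": [-36,-25,0],"yaw": 0},
    {"fingers": 50,"travel": [-25,-18,2],"yaw": 0},
    {"fingers": 50,"travel": [0,0,0],"yaw": 0},
    {"fingers": 50,"travel": [0,0,0],"yaw": 0},
  ],
)

```text
time_s: 21.4
eef_pos: [0.4951, -0.1703, 0.3885]
eef_rot: [-1.532, -2.739, 0.044]
contact_force: [0.1, 0.6, -1.8]
finger_gap: 0.0623
```

```bash
python3 d.py .497 -.172 .36; python3 tilt.py .24 wrist,side; python3 d.py .497 -.172 .36;
```

```text
t 21.4 pos [ 0.4951 -0.1703  0.3885] jaw 31.5 tilt 1.6 F [ 0.11  0.59 -1.81] gap 0.0623 q [-0.32  0.3   0.04  1.32 -0.03  0.7 ]
tool delta mm [-2.1  1.5 28.5]
wrist [254. 265.] 11995 z 0.2455 c [ 492.6 -173.1] 31.4 normal [0.007 0.014 1.   ] deg 0.9 bottom c [ 492.1 -174.2]
side [346.  77.] 279 z 0.2434 c [ 490.6 -166.3] 29.5 normal [-0.002  0.041  0.999] deg 2.3 bottom c [ 490.8 -169.4]
tool -z [0.01593183 0.02316495 0.9996047 ]
t 21.5 pos [ 0.4953 -0.1692  0.3886] jaw 31.7 tilt 1.61 F [-0.59  0.27 -1.53] gap 0.0626 q [-0.32  0.3   0.04  1.32 -0.03  0.7 ]
tool delta mm [-2.9  0.7 28.6]
```

Emit:
step_arm(
  motion=[
    {"fingers": 50,"travel": [-2,-1,15],"yaw": 0},
    {"fingers": 50,"travel": [0,0,20],"yaw": 0},
    {"fingers": 50,"travel": [0,0,10],"yaw": 0},
    {"fingers": 50,"travel": [0,0,0],"yaw": 0},
  ],
)

```text
time_s: 21.9
eef_pos: [0.4959, -0.1677, 0.3432]
eef_rot: [-1.519, -2.749, 0.042]
contact_force: [-0.4, 0.1, -1.9]
finger_gap: 0.062
```

```bash
python3 d.py; python3 tilt.py .2 wrist,side; python3 d.py; python3 - <<'E'
from h import *
for n,(r,c) in (('side',(slice(10,200),slice(240,430))),('scene',(slice(60,230),slice(90,250)))):
    s=env.snapshot(n);cv2.imwrite(f'pics/q1{n}.png',cv2.resize(s['pixels'][r,c],None,fx=3,fy=3))
E
```

```text
t 21.9 pos [ 0.4959 -0.1677  0.3432] jaw 32.1 tilt 1.52 F [-0.38  0.15 -1.94] gap 0.062 q [-0.32  0.32 -0.05  1.21 -0.03  0.69]
wrist [253. 267.] 13229 z 0.2002 c [ 493.9 -170.4] 31.5 normal [0.008 0.009 1.   ] deg 0.7 bottom c [ 493.3 -171.1]
side [342.  96.] 308 z 0.1988 c [ 493.1 -165.5] 30.1 normal [0.002 0.019 1.   ] deg 1.1 bottom c [ 493. -167.]
tool -z [0.01132973 0.02359846 0.99965732]
t 22.0 pos [ 0.4964 -0.1681  0.3446] jaw 32.1 tilt 1.5 F [ 0.05  0.04 -1.28] gap 0.062 q [-0.32  0.32 -0.04  1.21 -0.03  0.69]
```

View pics/q1side.png

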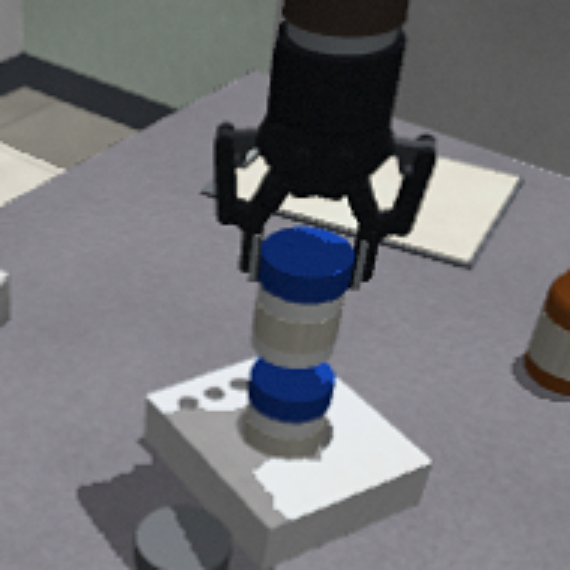

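View pics/q1scene.png

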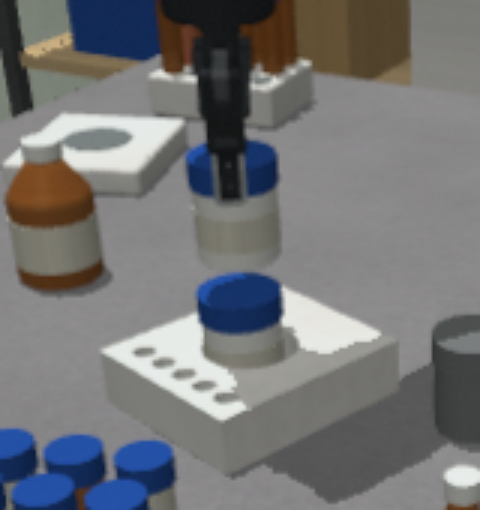

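Emit:
step_arm(
  motion=[
    {"fingers": 50,"travel": [-4,-4,2],"yaw": 0},
    {"fingers": 50,"travel": [0,0,8],"yaw": 0},
    {"fingers": 50,"travel": [0,0,4],"yaw": 0},
    {"fingers": 50,"travel": [0,0,0],"yaw": 0},
  ],
)

```text
time_s: 22.5
eef_pos: [0.4958, -0.1754, 0.3324]
eef_rot: [1.518, 2.742, -0.04]
contact_force: [1.0, 0.3, -0.9]
finger_gap: 0.0622
```

```bash
python3 d.py; python3 tilt.py .185 wrist,side; python3 d.py
```

```text
t 22.5 pos [ 0.4958 -0.1754  0.3324] jaw 32.1 tilt 1.51 F [ 1.04  0.33 -0.85] gap 0.0622 q [-0.33  0.33 -0.06  1.17 -0.03  0.68]
wrist [253. 265.] 12095 z 0.1894 c [ 494.8 -178.5] 31.4 normal [-0.003  0.017  1.   ] deg 1.0 bottom c [ 495.1 -179.8]
side [343. 100.] 274 z 0.1873 c [ 494.1 -173.3] 30.3 normal [-0.006  0.031  1.   ] deg 1.8 bottom c [ 494.5 -175.7]
tool -z [0.00522113 0.02592257 0.99965032]
t 22.6 pos [ 0.4959 -0.1753  0.3329] jaw 32.1 tilt 1.52 F [ 1.07  0.03 -0.96] gap 0.0623 q [-0.33  0.33 -0.06  1.17 -0.03  0.68]
```

Emit:
step_arm(
  motion=[
    {"fingers": 50,"travel": [4,-1,0],"yaw": 0},
    {"fingers": 50,"travel": [0,0,6],"yaw": 0},
    {"fingers": 50,"travel": [0,0,3],"yaw": 0},
    {"fingers": 50,"travel": [0,0,0],"yaw": 0},
  ],
)

```text
time_s: 23.0
eef_pos: [0.4926, -0.1724, 0.3233]
eef_rot: [1.517, 2.741, -0.039]
contact_force: [0.2, 0.1, -1.6]
finger_gap: 0.062
```

```bash
python3 d.py; python3 tilt.py .18 wrist,side; python3 d.py
```

```text
t 23.0 pos [ 0.4926 -0.1724  0.3233] jaw 32.1 tilt 1.52 F [ 0.24  0.13 -1.65] gap 0.062 q [-0.33  0.33 -0.09  1.15 -0.03  0.68]
wrist [253. 267.] 13242 z 0.1804 c [ 491.8 -175.6] 31.6 normal [-0.001  0.013  1.   ] deg 0.7 bottom c [ 491.8 -176.6]
side [343. 104.] 300 z 0.1782 c [ 490.2 -169.9] 30.1 normal [-0.009  0.024  1.   ] deg 1.5 bottom c [ 491.  -171.8]
tool -z [0.00430199 0.02616301 0.99964843]
t 23.1 pos [ 0.4927 -0.1725  0.3237] jaw 32.1 tilt 1.52 F [ 1.12  0.62 -1.41] gap 0.0621 q [-0.33  0.33 -0.09  1.15 -0.03  0.68]
```

Aligned to within 1 mm with an 8 mm gap. Lowering gently.

Emit:
step_arm(
  motion=[
    {"fingers": 50,"travel": [0,0,4],"yaw": 0},
    {"fingers": 50,"travel": [0,0,2.5],"yaw": 0},
    {"fingers": 50,"travel": [0,0,1],"yaw": 0},
    {"fingers": 50,"travel": [0,0,0],"yaw": 0},
  ],
)

```text
time_s: 23.5
eef_pos: [0.4929, -0.1727, 0.3157]
eef_rot: [1.517, 2.74, -0.039]
contact_force: [0.4, -0.2, -0.6]
finger_gap: 0.0621
```

```bash
python3 d.py; python3 tilt.py .172 wrist,side; python3 d.py; python3 fz.py
```

```text
t 23.5 pos [ 0.4929 -0.1727  0.3157] jaw 32.1 tilt 1.52 F [ 0.43 -0.18 -0.61] gap 0.0621 q [-0.33  0.34 -0.1   1.13 -0.03  0.68]
wrist [254. 267.] 13126 z 0.1727 c [ 492.1 -176. ] 31.6 normal [-0.002  0.013  1.   ] deg 0.8 bottom c [ 492.3 -177.1]
side [342. 107.] 319 z 0.1704 c [ 490.9 -171.7] 30.5 normal [-0.002  0.022  1.   ] deg 1.2 bottom c [ 491.  -173.4]
tool -z [0.00360332 0.02644885 0.99964367]
t 23.6 pos [ 0.493  -0.1728  0.3159] jaw 32.1 tilt 1.53 F [ 0.18 -0.19 -1.15] gap 0.0619 q [-0.33  0.34 -0.1   1.13 -0.03  0.68]
[-1.15 -2.05 -0.97 -1.09 -0.93 -1.35 -0.62 -1.29] -1.1805117175610755 24.0
```

Emit:
step_arm(
  motion=[
    {"fingers": 50,"travel": [0,0,1],"yaw": 0},
    {"fingers": 50,"travel": [0,0,0.5],"yaw": 0},
    {"fingers": 50,"travel": [0,0,0],"yaw": 0},
  ],
)

```text
time_s: 24.3
eef_pos: [0.4931, -0.1729, 0.3153]
eef_rot: [1.516, 2.739, -0.039]
contact_force: [-0.6, 0.5, -0.7]
finger_gap: 0.062
```

```bash
python3 fz.py;python3 d.py
```

```text
[-0.74  0.65  1.69  1.02  1.15  0.71  0.57  0.99] 0.7560053334802963 24.7
t 24.7 pos [ 0.4932 -0.173   0.3153] jaw 32.1 tilt 1.57 F [-0.76 -0.    1.14] gap 0.0623 q [-0.33  0.34 -0.1   1.12 -0.03  0.68]
```

It's resting on the lower jar (force went from −1.2 to +0.8 N). Releasing.

Emit:
step_arm(
  motion=[
    {"fingers": 68,"travel": [0,0,0],"yaw": 0},
    {"fingers": 76,"travel": [0,0,0],"yaw": 0},
    {"fingers": 85,"travel": [0,0,0],"yaw": 0},
    {"fingers": 85,"travel": [0,0,0],"yaw": 0},
  ],
)

```text
time_s: 25.1
eef_pos: [0.4934, -0.1729, 0.3149]
eef_rot: [1.516, 2.738, -0.039]
contact_force: [1.2, 0.8, 0.1]
finger_gap: 0.0846
```

```bash
python3 tilt.py .171 wrist,side;python3 d.py
```

```text
wrist [252. 268.] 12518 z 0.1721 c [ 492.9 -177.3] 31.3 normal [-0.003  0.002  1.   ] deg 0.2 bottom c [ 493.1 -177.5]
side [342. 107.] 301 z 0.1698 c [ 491.3 -172.7] 29.9 normal [-0.001  0.014  1.   ] deg 0.8 bottom c [ 491.4 -173.8]
tool -z [0.00171727 0.02735331 0.99962435]
t 25.2 pos [ 0.4934 -0.173   0.315 ] jaw 32.1 tilt 1.57 F [ 0.63  0.04 -0.86] gap 0.0851 q [-0.33  0.34 -0.1   1.12 -0.03  0.68]
```

Emit:
step_arm(
  motion=[
    {"fingers": 85,"travel": [0,0,-15],"yaw": 0},
    {"fingers": 85,"travel": [0,0,-30],"yaw": 0},
    {"fingers": 85,"travel": [0,0,-40],"yaw": 0},
    {"fingers": 85,"travel": [0,0,-30],"yaw": 0},
    {"fingers": 85,"travel": [0,0,0],"yaw": 0},
  ],
)

```text
time_s: 25.7
eef_pos: [0.4931, -0.1696, 0.432]
eef_rot: [1.518, 2.743, -0.04]
contact_force: [-0.1, -1.0, 0.2]
finger_gap: 0.0851
```

```bash
python3 caps.py .171 wrist,side,scene; python3 tilt.py .171 wrist,side; python3 tilt.py .078 side; python3 d.py; python3 - <<'E'
from h import *
for n in ('side','scene'):
    s=env.snapshot(n);cv2.imwrite(f'pics/f{n}.png',s['pixels'])
E
```

```text
wrist [254. 193.] 4557 z 0.1722 ((493.1111755371094, -177.6586456298828), 31.662578582763672)
side [342. 106.] 476 z 0.1698 ((493.5164794921875, -173.19760131835938), 32.45791244506836)
scene [166. 126.] 345 z 0.1707 ((493.4769287109375, -173.41775512695312), 34.210670471191406)
wrist [256. 197.] 4017 z 0.1722 c [ 493.2 -177. ] 30.9 normal [-0.002  0.001  1.   ] deg 0.1 bottom c [ 493.3 -177. ]
side [342. 107.] 300 z 0.1699 c [ 491.  -172.2] 30.0 normal [-0.006  0.014  1.   ] deg 0.9 bottom c [ 491.4 -173.3]
tool -z [0.01759584 0.02191293 0.99960503]
side [174. 277.] 799 z 0.0779 c [486.9 293.2] 30.5 normal [-0.011  0.009  1.   ] deg 0.8 bottom c [487.8 292.5]
tool -z [0.01782106 0.0218187  0.9996031 ]
t 26.0 pos [ 0.4919 -0.1693  0.4258] jaw 32.1 tilt 1.61 F [-0.18 -0.07 -0.59] gap 0.085 q [-0.32  0.28  0.11  1.41 -0.03  0.69]
```

View pics/fside.png

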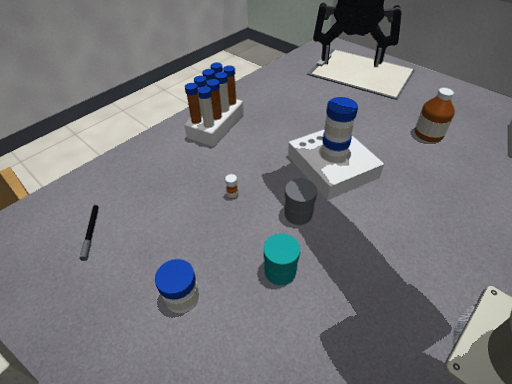

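View pics/fscene.png

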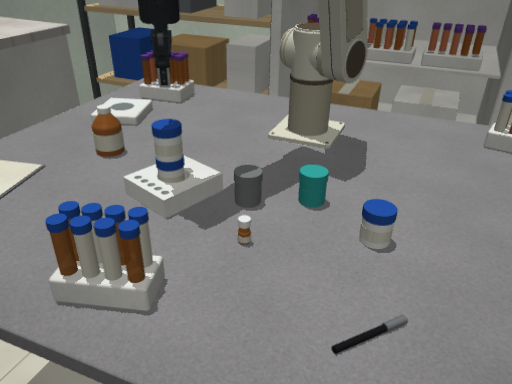

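The stack stands upright in the shipper (side px (340,125), scene (168,150)). The third jar is upright on the bench at side (177,285), and the gripper is well clear. Handing in.

```bash
python3 -c "
from rig import env
print(env.hand_in())"
```

```text
the job is handed in; nothing more can be done
None
```

I stacked the jars in the shipper as asked and handed the job in at about 26 s. The hand-in gives no verdict, so what follows rests on my own checks.

**Finding the heavy jar:** I lifted all three. Two were light, at about 0.8–1.2 N and 1.4 N. The third, which started at about (0.617, 0.251), pulled about 3.8 N.

**Placing:** I lowered the heavy jar into the well until the wrist load was gone, then released it. I then lowered the lightest jar onto it until the force showed contact, and released that. The other light jar is back near its original spot on the bench.

**Last checks:**
- **Heavy jar (checked before stacking):** its cap top was at 0.093 m, so it sat on the well floor. It was 4–5 mm off the well's axis (14 mm allowed) and tilted under 0.5°.
- **Top jar:** its cap top was at 0.171 m, putting its underside at about 0.093 m. It was about 4–5 mm off the axis (20 mm allowed) and tilted under 1°.
- **Third jar:** upright on the bench at (0.489, 0.292), with its cap at 0.078 m.
- **Gripper:** open and well above the stack.

**Disagreements:** the wrist camera read y about 4–5 mm lower than the side camera, and heights about 2.5 mm higher. I took values in between, and either reading alone is within the limits. The tool drifted to a tilt of up to 2.7°, but the jars stood level once released.

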